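# Fit the specimen trays into the display case and fill them

## Robot

A 6-joint arm with a two-finger parallel gripper is mounted at the origin on the work surface. World frame = base frame: x ahead of the robot, y to its left, z up, the work surface at z = 0. Lengths are in m, angles in rad, forces in N, time in s.
With the tool pointing down it reaches from about 0.25 to 0.725 m from the base axis. Payload 4 kg.
Tool frame: the origin (TCP) lies at the very end of the fingers, on their centre line; the grasp point (between the pads) lies 19 mm behind it; z points along the fingers, y is the line along which they close (so a half turn about z gives the same grasp; the last joint's range is limited). The gripper opens to 85 mm and grips with 20 to 120 N. Pads are 22 mm wide; open, the fingers measure 114 mm over their backs; the gripper's body (76 mm by 85 mm) begins 54 mm behind the grasp point. The pads swing forward as they close: fully open they stand 13 mm farther back than shut.
Start: joints at [1.196, 0.241, 0.005, 1.335, 0, 1.571], TCP at [0.183, 0.465, 0.231] pointing down, gripper open.
Joint ranges: [-2.72, 2.72], [-1.05, 1.87], [-1.09, 1.28], [-1.99, 2.15], [-1.42, 1.44], [-3.14, 3.14]. Speed limits (rad/s): [2.79, 2.79, 3.14, 3.14, 3.14, 3.14].

## Interface

Orientations are given as a unit quaternion [x, y, z, w].
In Python, from workcell import monitor, viewer, job gives the robot as it stands.
- The arm moves only by the tool arm_command, never from a script. Its argument "increments" is a list of rows, each an object of numbers: "dx", "dy", "dz": the shift along the tool's x, y, z in cm; "wx", "wy", "wz": the turn, a rotation vector about the tool's x, y, z in rad; "grip": the finger opening in cm, from 0 to 8.54. In form: [{"dx": .., "dy": .., "dz": .., "wx": .., "wy": .., "wz": .., "grip": ..}, ...]. A call has 1 to 10 rows; each row is the pose to reach, as a shift and turn from the pose commanded when the call began, along the tool's axes at that moment; what a row does not reach only later rows make up. A row lasts 1/10 s, in which the tool goes at most 50 mm and 8.59 degrees, less where a joint would pass 70% of its speed; a pose out of reach is approached as far as the arm can. A call with a gripper value outside its range is refused whole. The fingers move at their own pace and stop on an object; the grip force is fixed at half the most. Time passes only in rows, so rows that repeat a pose let the fingers close. It gives the time, the measured TCP pose, the force, the opening and the grip force at its end, in the units of the state.
- monitor.get_obs(): the state, without advancing time (a new reading comes with each control period).
- viewer.camera(name): name is "scene" or "top"; returns (picture, depth): 420x560x3 uint8, red, green, blue; 420x560 float32, m along the optical axis (not along the pixel's ray), 0 where there is no reading.
- viewer.get_calibration(name): a dict with "fovy" (degrees; the focal length in pixels is half the picture's height over the tangent of half this angle, whatever the lens; pixels are square), "cx", "cy" (the principal point, pixels), "dist_coeffs" ([k1, k2, p1, p2, k3] as OpenCV has them; the pictures are not rectified), "view" (4x4, takes a point from world to camera coordinates). Camera axes: x right, y up, looking along -z (the intrinsics and any distortion apply to the point x, -y, -z); pixel columns grow to the right and rows downward; lengths in m; the calibration is good to about 2 mm. A picture is of the moment at which its call begins. get_calibration takes no time and is no camera call.
- job.job_done(): hands the job in; it is judged then, once.
The state is a dict: "clock": time; "joint_pos": joint angles; "joint_vel": joint speeds; "tau": joint torques, N m; "eef_pos": TCP position; "tool_rot": TCP orientation; "ft_force": force on the tool from outside, world axes, zero at the start; "ft_torque": the same for the moment, N m; "grip_width": finger opening in m; "grasp_force": force on a finger pad.
Only numpy, scipy, OpenCV 4.12 (cv2) and the standard library are available. Lean on these libraries where they do the work, as an engineer would, in place of code of your own. Each camera call takes 0.05 s, during which the arm holds its last target. There are 200 camera calls.

## Task

Slide the square wooden tray, without lifting it off the board, square and flush into the corner of the half-built display case, tight against both rails; then slide the long tray home too, its long side flush along the far rail and its end tight against the square tray. Then pour all the gumnuts from the cup into the square tray, stand the cup upright on its coaster again, and put every length of branch into the long tray; finish with both trays still tight in place and leave the bowl and jar alone.

Things in the scene. Friction and masses are not known exactly. Their poses are not given: they have to be found in the camera images.
- case: half-built display case, fixed: plywood board 250 (x) by 420 (y) by 8 mm with two wooden rails (20 mm wide, tops 38 mm above the table) meeting in a corner: far rail along y, inner face at x = +105 mm; left rail along x, inner face at y = +190 mm (case axes). The other two sides are open. Origin: centre of the board's underside
- corner (a point): the inside corner of the two rails, at the height of the board's top; axes as the case
- square_tray: loose open tray of pale wood, 130 by 130 mm outside, 35 mm high, walls 8 mm thick, floor 8 mm thick, about 0.35 kg, on the case's board. Origin: centre of its underside; home, its centre is 65 mm from each rail's inner face
- long_tray: loose open tray of pale wood, 80 (x) by 160 (y) mm outside, 35 mm high, walls and floor 8 mm thick, about 0.35 kg, on the case's board. Origin: centre of its underside; y runs along its length
- coaster: fixed round cork coaster, 100 mm across, 4 mm thick. Origin: centre of its underside
- cup: loose brown card cup, 75 mm high, 68 mm across, straight-sided, wall 3 mm, floor 5 mm, standing on the coaster with the gumnuts in it, about 80 g. Origin: centre of its underside; z is its axis, up
- cup_rim (a point): centre of the cup's mouth, 75 mm up its axis
- nut0: dark brown dried gumnut, a ball 20 mm across with a tiny stalk, 12 g, in the cup at the start (None: absent). Origin: on its skin opposite the stalk, 10 mm from its middle
- nut1: dark brown dried gumnut, a ball 20 mm across with a tiny stalk, 12 g, in the cup at the start (None: absent). Origin: on its skin opposite the stalk, 10 mm from its middle
- nut2: dark brown dried gumnut, a ball 20 mm across with a tiny stalk, 12 g, in the cup at the start (None: absent). Origin: on its skin opposite the stalk, 10 mm from its middle
- nut3: dark brown dried gumnut, a ball 20 mm across with a tiny stalk, 12 g, in the cup at the start (None: absent). Origin: on its skin opposite the stalk, 10 mm from its middle
- nut4: dark brown dried gumnut, a ball 20 mm across with a tiny stalk, 12 g, in the cup at the start (None: absent). Origin: on its skin opposite the stalk, 10 mm from its middle
- nut5: dark brown dried gumnut, a ball 20 mm across with a tiny stalk, 12 g, in the cup at the start (None: absent). Origin: on its skin opposite the stalk, 10 mm from its middle
- nut6: dark brown dried gumnut, a ball 20 mm across with a tiny stalk, 12 g, in the cup at the start (None: absent). Origin: on its skin opposite the stalk, 10 mm from its middle
- branch0: short cut length of brown branch, a cylinder 40 mm across and 62 mm tall with pale sawn ends, standing on end on the table, 70 g (None: absent). Origin: centre of its underside; z along its length
- branch1: short cut length of brown branch, a cylinder 40 mm across and 62 mm tall with pale sawn ends, standing on end on the table, 70 g (None: absent). Origin: centre of its underside; z along its length
- branch2: short cut length of brown branch, a cylinder 40 mm across and 62 mm tall with pale sawn ends, standing on end on the table, 70 g (None: absent). Origin: centre of its underside; z along its length
- bowl: white ceramic bowl, 110 mm across and 40 mm high, a bystander at the left. Origin: centre of its underside
- jar: closed amber glass jar, 72 mm across and 90 mm high, a bystander at the right. Origin: centre of its underside
There are look-alikes about, which are no part of the job. Leave any red look-alike of the long_tray alone. Leave any pink look-alike of the square_tray alone.

How it is judged:
On the way, in this order (a step that is already met when the one before it is completed fails the run):
1. the square tray is flush in the corner of the case (x of square_tray in the frame of case between 0.0365 and 0.045 m and y of square_tray in the frame of case between 0.1215 and 0.13 m and z of square_tray in the frame of case between 0.004 and 0.012 m and (angle between the x axis of square_tray and the x axis of case, either way round below 0.035 rad or angle between the x axis of square_tray and the y axis of case, either way round below 0.035 rad)), for 0.2 s.
2. the long tray is flush along the far rail and against the square tray, which is still home (all of step 1 and x of long_tray in the frame of case between 0.0615 and 0.07 m and y of long_tray in the frame of case between -0.0255 and -0.015 m and z of long_tray in the frame of case between 0.004 and 0.012 m and angle between the x axis of long_tray and the x axis of case, either way round below 0.035 rad), for 0.2 s.
3. the cup is tipped with its mouth over the square tray (angle between cup's own z axis and vertical above 0.8 rad and x of cup_rim in the frame of square_tray between -0.065 and 0.065 m and y of cup_rim in the frame of square_tray between -0.065 and 0.065 m and z of cup_rim in the frame of square_tray between 0.02 and 0.2 m), for 0.1 s.
At the end, for the whole second after the job is handed in: Trays flat on the board within 3.5 mm of the rails (long tray within 5.5 mm of its place along the rail), turned under 0.035 rad; all gumnuts present in the square tray, all branch pieces in the long one; cup upright (0.1 rad) on the coaster, within 30 mm of centre; all at rest (all of step 2 and x of nut0 in the frame of square_tray between -0.062 and 0.062 m and y of nut0 in the frame of square_tray between -0.062 and 0.062 m and z of nut0 in the frame of square_tray between 0 and 0.06 m and x of nut1 in the frame of square_tray between -0.062 and 0.062 m and y of nut1 in the frame of square_tray between -0.062 and 0.062 m and z of nut1 in the frame of square_tray between 0 and 0.06 m and x of nut2 in the frame of square_tray between -0.062 and 0.062 m and y of nut2 in the frame of square_tray between -0.062 and 0.062 m and z of nut2 in the frame of square_tray between 0 and 0.06 m and x of nut3 in the frame of square_tray between -0.062 and 0.062 m and y of nut3 in the frame of square_tray between -0.062 and 0.062 m and z of nut3 in the frame of square_tray between 0 and 0.06 m and x of nut4 in the frame of square_tray between -0.062 and 0.062 m and y of nut4 in the frame of square_tray between -0.062 and 0.062 m and z of nut4 in the frame of square_tray between 0 and 0.06 m and x of nut5 in the frame of square_tray between -0.062 and 0.062 m and y of nut5 in the frame of square_tray between -0.062 and 0.062 m and z of nut5 in the frame of square_tray between 0 and 0.06 m and x of nut6 in the frame of square_tray between -0.062 and 0.062 m and y of nut6 in the frame of square_tray between -0.062 and 0.062 m and z of nut6 in the frame of square_tray between 0 and 0.06 m and x of branch0 in the frame of long_tray between -0.042 and 0.042 m and y of branch0 in the frame of long_tray between -0.082 and 0.082 m and z of branch0 in the frame of long_tray between 0 and 0.06 m and linear speed of each of branch0, branch1, branch2, square_tray, long_tray, cup below 0.03 m/s and x of branch1 in the frame of long_tray between -0.042 and 0.042 m and y of branch1 in the frame of long_tray between -0.082 and 0.082 m and z of branch1 in the frame of long_tray between 0 and 0.06 m and x of branch2 in the frame of long_tray between -0.042 and 0.042 m and y of branch2 in the frame of long_tray between -0.082 and 0.082 m and z of branch2 in the frame of long_tray between 0 and 0.06 m and angle between cup's own z axis and vertical below 0.1 rad and horizontal distance between cup and coaster below 0.03 m and height (world z) of cup below 0.012 m); the robot touches nothing.
It fails at once if the bowl is moved by more than 30 mm (distance of bowl from where it was at the start of the episode above 0.03 m).
It fails at once if the jar is moved by more than 30 mm (distance of jar from where it was at the start of the episode above 0.03 m).
It fails at once if the square tray is lifted off the board (z of square_tray in the frame of case above 0.045 m).
It fails at once if the long tray is lifted off the board (z of long_tray in the frame of case above 0.045 m).
Of nut0, nut1, nut2, nut3, nut4, nut5, nut6 only 4 to 7 are there at a start; the rules pass over those that are not, and their reading is None.
Of branch0, branch1, branch2 only 1 to 3 are there at a start; the rules pass over those that are not, and their reading is None.
At some moment in a run one of square_tray, long_tray may be knocked a few centimetres aside while the robot is not near it.
It also fails if it takes over 210 s, if anything falls off the work surface, if the arm or the gripper's body presses on something with over 40 N, if the wrist force passes 120 N, or if a joint passes its speed limit or range.

## Working session

There is one attempt and no reset: what is moved stays moved. The work goes in short steps, Python scripts to look and compute and a tool call to move; the robot and the scene stay as the last step left them, time stands still between calls to the robot, and variables do not carry over. Pictures are saved under pics/ and viewed, at most 14 in all, crops included, and the job is handed in when it is done.

Besides the shell and the picture viewer there is one more tool, called as name([rows], argument=value, ...), one row to a line, values as JSON. arm_command: Moves the arm, as the interface text tells. Its arguments: {"type":"object","properties":{"increments":{"type":"array","items":{"type":"object","properties":{"dx":{"type":"number"},"dy":{"type":"number"},"dz":{"type":"number"},"wx":{"type":"number"},"wy":{"type":"number"},"wz":{"type":"number"},"grip":{"type":"number"}}}}},"required":["increments"]}

```bash
mkdir -p pics; ls
cat > h.py <<'E'
import numpy as np, cv2
from workcell import monitor, viewer, job
def cal(n):
    c=viewer.get_calibration(n); f=210/np.tan(np.radians(c['fovy'])/2)
    K=np.array([[f,0,c['cx']],[0,f,c['cy']],[0,0,1]]); return K,np.array(c['dist_coeffs'],float),np.array(c['view'])
def ray(n,px):
    K,d,V=cal(n); u=cv2.undistortPoints(np.array(px,float).reshape(-1,1,2),K,d).reshape(-1,2)
    D=np.c_[u[:,0],-u[:,1],-np.ones(len(u))]; R=V[:3,:3]; return -R.T@V[:3,3], D@R
def plane(n,px,z):
    o,d=ray(n,px); return o+d*((z-o[2])/d[:,2])[:,None]
def proj(n,P):
    K,d,V=cal(n); P=np.array(P,float).reshape(-1,3); C=P@V[:3,:3].T+V[:3,3]; C=C*[1,-1,-1]
    return cv2.projectPoints(C,np.zeros(3),np.zeros(3),K,d)[0].reshape(-1,2)
def cloud(n,depth):
    K,d,V=cal(n); h,w=depth.shape; g=np.stack(np.meshgrid(np.arange(w),np.arange(h)),-1).reshape(-1,2)
    o,D=ray(n,g); return (o+D*depth.reshape(-1,1)).reshape(h,w,3)
def shot(n,name=None):
    p,d=viewer.camera(n)
    if name: cv2.imwrite('pics/'+name+'.png',p[:,:,::-1])
    return p,d
E
python3 - <<'E'
from h import *
for n in('top','scene'):
    p,d=shot(n,n+'0'); np.savez('/tmp/%s0'%n,p=p,d=d); print(cal(n)[2], -cal(n)[2][:3,:3].T@cal(n)[2][:3,3])
o=monitor.get_obs();print(o['clock'],o['eef_pos'],o['tool_rot'])
E
```

```text
pics
[[ 0.01183818 -0.99987478  0.01050125 -0.01451926]
 [ 0.99528738  0.01279339  0.09612156 -0.42132994]
 [-0.09624387  0.00931386  0.99531421 -1.15673512]
 [ 0.          0.          0.          1.        ]] [0.30818759 0.00164646 1.19196626]
[[ 0.83275434  0.55332269 -0.0188206  -0.35565897]
 [-0.40593935  0.63335131  0.658847    0.12901214]
 [ 0.37647504 -0.54101768  0.7520415  -1.35818709]
 [ 0.          0.          0.          1.        ]] [ 0.8598712  -0.61971905  0.92972008]
0.1 [0.18282562 0.46477997 0.23051671] [ 1.86308895e-01  9.82490786e-01 -9.05028344e-04 -1.79510073e-04]
```

View pics/top0.png

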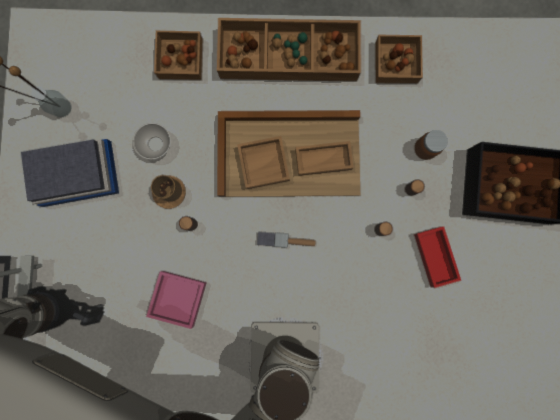

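View pics/scene0.png

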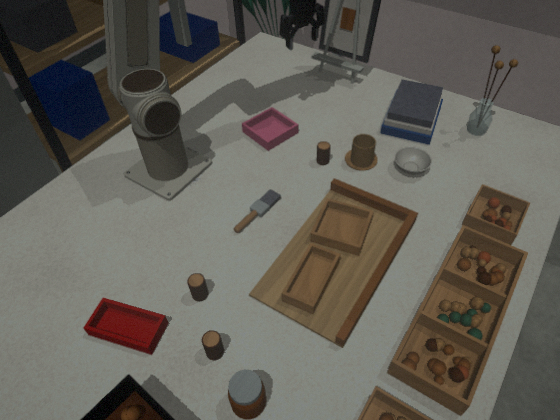

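The top view shows the case at (217–360, 110–198), the cup at (166,190), the bowl at (152,142) and the jar at (430,145). There are three branches, at (188,223), (384,229) and (415,187).

Candidates:
- **Square tray:** pale tray at (264,163) or pink tray at (177,299). The pale one on the board fits.
- **Long tray:** pale tray at (323,159) or red tray at (437,257). The pale one fits.

I'll confirm both in a crop and measure.

Run:
```python
from h import *
z=np.load('/tmp/top0.npz'); p,d=z['p'],z['d']; C=cloud('top',d)
cv2.imwrite('pics/crop.png',cv2.resize(p[95:245,140:400],None,fx=3,fy=3,interpolation=cv2.INTER_CUBIC)[:,:,::-1])
Z=C[:,:,2]
print('table z',np.median(Z[250:260,300:360]),'board',np.median(Z[182:192,250:340]))
for lo,hi,nm in((.030,.0405,'rail'),(.0405,.06,'tray'),(.005,.1,'any')):
    m=((Z>lo)&(Z<hi)).astype(np.uint8)
    n,l,s,c=cv2.connectedComponentsWithStats(m)
    for i in range(1,n):
        x,y,w,h,a=s[i]
        if a>25 and 100<x<470 and y>80 and y<300:
            P=C[l==i]; r=cv2.minAreaRect((P[:,:2]*1000).astype(np.float32))
            print(nm,s[i],np.round(r[0],1),np.round(r[1],1),round(r[2],1),'z95 %.3f'%np.percentile(P[:,2],95))
```

```text
table z -8.932350015600221e-05 board 0.00842778989598858
rail [ 217  110  143   86 1414] [589.   -1.5] [250.1 419.9] 1.8 z95 0.040
rail [132 123  38  36 193] [621.8 407.4] [ 81.9 108.5] 48.0 z95 0.040
rail [102 139  13  55 192] [539.5 519.7] [159.2  28.5] 4.3 z95 0.039
rail [417 145  13  13  28] [ 591.9 -390.8] [49.1 10.6] 41.0 z95 0.040
rail [466 146   7  68 101] [ 513.1 -527.5] [  3.8 197.6] 84.4 z95 0.040
rail [417 226  44  62 494] [ 289.3 -434. ] [162.2  81.5] 15.7 z95 0.038
rail [146 272  59  57 564] [159.4 313.3] [132.9 130.1] 75.7 z95 0.038
tray [237 136  53  51 426] [557.5  73. ] [130.1 129.9] 12.0 z95 0.047
tray [418 136  17  22  79] [ 599.7 -394.2] [67.1 25. ] 33.3 z95 0.059
tray [312 141  41  31 225] [ 574.9 -123.9] [ 80.6 120.1] 7.8 z95 0.047
tray [296 144  29  30 158] [567.7 -66.5] [81.2 83.6] 7.1 z95 0.046
tray [468 144   9  70 212] [ 512.4 -527.1] [ 13.3 198.7] 87.1 z95 0.059
tray [154 177  15  20  56] [483.  365.1] [24.3 59.6] 65.0 z95 0.059
tray [163 179  16  21  48] [465.9 328. ] [24.4 64.6] 65.9 z95 0.059
tray [408 181  11  13  39] [ 482.1 -357.5] [40.1 18. ] 32.5 z95 0.059
any [  216   109   145    88 11545] [5.937e+02 5.000e-01] [265.4 430.6] 0.9 z95 0.043
any [ 132  122   40   38 1046] [621.4 399.2] [123.  109.6] 10.4 z95 0.041
any [415 130  33  30 709] [ 610.9 -410.6] [67.  66.7] 75.6 z95 0.092
any [ 462  142   98   83 7009] [ 513.6 -655.7] [262.6 231.1] 84.0 z95 0.089
any [151 175  35  33 729] [469. 353.] [92.3 97. ] 7.7 z95 0.079
any [404 179  21  16 248] [ 488.3 -366.8] [38.7 41.7] 5.4 z95 0.065
any [179 216  18  15 219] [375.7 284.2] [38.5 38.1] 2.1 z95 0.066
any [374 221  19  15 214] [ 367.1 -275. ] [39.  39.7] 1.9 z95 0.065
any [ 415  226   46   62 1659] [ 289.  -434.7] [163.2  82.6] 15.7 z95 0.037
any [257 231  59  17 611] [331.4   3.2] [169.9  44.3] 88.4 z95 0.023
any [ 146  271   60   58 2229] [156.4 313.5] [133.5 141.1] 75.2 z95 0.037
```

View pics/crop.png

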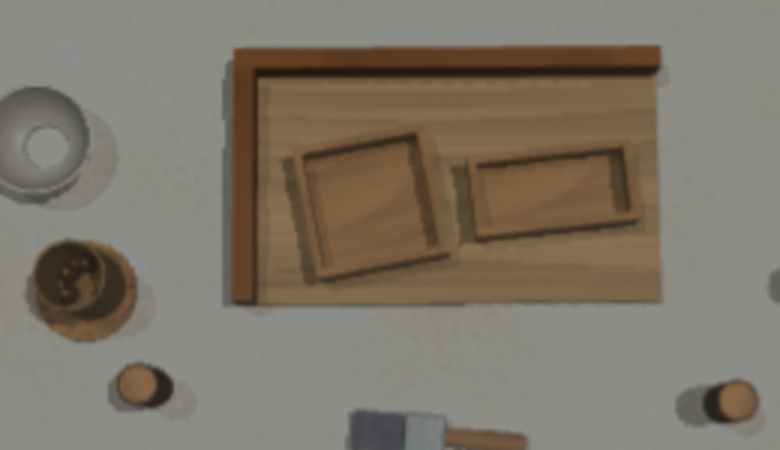

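The crop confirms it: the pale square tray is at crop (370,207) and the pale long tray at (553,190), both on the board. Next I'll refine the poses of the case and trays, then move.

```bash
cat >> h.py <<'E'
from scipy.spatial.transform import Rotation as Ro
def casepose(C):
    Z=C[:,:,2]; m=((Z>.030)&(Z<.0405)).astype(np.uint8); n,l,s,c=cv2.connectedComponentsWithStats(m)
    i=l[114:118,230:350].ravel(); i=np.bincount(i[i>0]).argmax(); P=C[l==i][:,:2]
    F=P[(P[:,0]>.68)]; b=((F[:,1]+.2)/.01).astype(int)
    E=np.array([[np.median(F[b==k,1]),F[b==k,0].max(),F[b==k,0].min()] for k in range(2,36) if (b==k).sum()>3])
    a=[np.polyfit(E[:,0],E[:,j],1)[0] for j in(1,2)]
    return P,E,a
def tocase(P,c,yaw): 
    R=np.array([[np.cos(yaw),np.sin(yaw)],[-np.sin(yaw),np.cos(yaw)]]); return (np.asarray(P)-c)@R.T
def toworld(Q,c,yaw):
    R=np.array([[np.cos(yaw),-np.sin(yaw)],[np.sin(yaw),np.cos(yaw)]]); return np.asarray(Q)@R.T+c
def row(pos,R,base=None):
    """increment from commanded pose base=(pos,R) or the measured one"""
    if base is None: o=monitor.get_obs(); base=(np.array(o['eef_pos']),Ro.from_quat(o['tool_rot']))
    d=base[1].inv().apply(np.array(pos)-base[0])*100; w=(base[1].inv()*R).as_rotvec()
    return np.round(d,2),np.round(w,3)
def down(yaw_y):  # tool down with tool y at world angle yaw_y
    y=np.array([np.cos(yaw_y),np.sin(yaw_y),0]); z=np.array([0,0,-1.]); return Ro.from_matrix(np.c_[np.cross(y,z),y,z])
E
python3 - <<'E'
from h import *
z=np.load('/tmp/top0.npz'); C=cloud('top',z['d']); P,E,a=casepose(C)
print('slopes',a,E[:3],E[-3:])
yaw=-np.mean(a); Q=tocase(P,[0,0],yaw); lo,hi=np.percentile(Q,[.2,99.8],axis=0); print(lo,hi,hi-lo,'centre',toworld((lo+hi)/2,[0,0],yaw),yaw)
Z=C[:,:,2]
for nm,(a,b,c,d) in dict(sq=(130,195,230,293),lo=(138,185,292,358)).items():
    S=C[a:b,c:d]; T=S[(S[:,:,2]>.0385)&(S[:,:,2]<.055)][:,:2]; r=cv2.minAreaRect((T*1000).astype(np.float32)); print(nm,r)
# cup
S=C[170:212,145:190]; T=S[(S[:,:,2]>.068)&(S[:,:,2]<.09)][:,:2]; print('cup',cv2.minEnclosingCircle((T*1000).astype(np.float32)),len(T))
T=S[(S[:,:,2]>.002)&(S[:,:,2]<.008)][:,:2]; print('coaster',cv2.minEnclosingCircle((T*1000).astype(np.float32)))
for nm,(u,v) in dict(b0=(188,223),b1=(384,229),b2=(415,187)).items():
    S=C[v-14:v+14,u-14:u+14]; T=S[(S[:,:,2]>.056)&(S[:,:,2]<.07)][:,:2]; print(nm,cv2.minEnclosingCircle((T*1000).astype(np.float32)),len(T))
E
```

```text
slopes [np.float64(-0.02920513051252482), np.float64(-0.022223438175019677)] [[-0.17502962  0.7162977   0.69548868]
 [-0.16492201  0.71691631  0.69578549]
 [-0.15474935  0.71548276  0.69505902]] [[0.13439155 0.70820863 0.68881565]
 [0.14468571 0.70758453 0.68901738]
 [0.15515038 0.70790242 0.68780954]]
[ 0.46488575 -0.22570938] [0.71272356 0.1926491 ] [0.24783781 0.41835848] centre [ 0.58903502 -0.00138565] 0.02571428434377225
sq ((557.9871826171875, 73.06526947021484), (131.1663055419922, 129.87396240234375), 12.031631469726562)
lo ((572.7672119140625, -104.00984191894531), (81.33562469482422, 160.1024932861328), 7.402555465698242)
cup ((474.7976989746094, 347.03857421875), 34.14557647705078) 134
coaster ((473.27825927734375, 358.0916748046875), 90.17498779296875)
b0 ((375.5856628417969, 284.4837951660156), 19.94656753540039) 161
b1 ((366.763671875, -275.09161376953125), 19.955904006958008) 159
b2 ((487.4859619140625, -367.276611328125), 21.256628036499023) 167
```

Run:
```python
from h import *
print(row([.498,.060,.12],down(np.radians(12.0))))
```

```text
(array([-44.15, -26.11,  11.1 ]), array([-0.002,  0.001,  0.987]))
```

arm_command([
  {"dx": -44.15,"dy": -26.1,"dz": 5,"wx": 0,"wy": 0,"wz": 0.987,"grip": 4},
  {"dx": -44.15,"dy": -26.1,"dz": 5,"wx": 0,"wy": 0,"wz": 0.987,"grip": 4},
  {"dx": -44.15,"dy": -26.1,"dz": 5,"wx": 0,"wy": 0,"wz": 0.987,"grip": 4},
  {"dx": -44.15,"dy": -26.1,"dz": 5,"wx": 0,"wy": 0,"wz": 0.987,"grip": 4},
  {"dx": -44.15,"dy": -26.1,"dz": 5,"wx": 0,"wy": 0,"wz": 0.987,"grip": 4},
  {"dx": -44.15,"dy": -26.1,"dz": 5,"wx": 0,"wy": 0,"wz": 0.987,"grip": 4},
  {"dx": -44.15,"dy": -26.1,"dz": 5,"wx": 0,"wy": 0,"wz": 0.987,"grip": 4},
  {"dx": -44.15,"dy": -26.1,"dz": 5,"wx": 0,"wy": 0,"wz": 0.987,"grip": 4},
  {"dx": -44.15,"dy": -26.1,"dz": 5,"wx": 0,"wy": 0,"wz": 0.987,"grip": 4},
  {"dx": -44.15,"dy": -26.1,"dz": 5,"wx": 0,"wy": 0,"wz": 0.987,"grip": 4},
])

```text
clock: 1.1
eef_pos: [0.4896, 0.0709, 0.1823]
tool_rot: [0.63, 0.777, -0.0, -0.0]
ft_force: [1.3, -0.0, 0.4]
grip_width: 0.0403
grasp_force: 0.0
```

arm_command([
  {"dz": 0},
  {"dz": 0},
  {"dz": 0},
  {"dz": 0},
])

```text
validation failed for argument at $.in...
```

Run:
```python
from h import *
o=monitor.get_obs();print(o['clock'],o['eef_pos'],o['grip_width'],o['ft_force'],row([.498,.060,.024],down(np.radians(12.0))))
```

```text
1.1 [0.48963197 0.07085415 0.1823085 ] 0.04027423510872765 [ 1.25355099 -0.03446449  0.40019309] (array([-1.24,  0.6 , 15.83]), array([-0.   , -0.   , -0.001]))
```

arm_command([
  {"dx": -1.24,"dy": 0.6,"dz": 5,"wx": 0,"wy": 0,"wz": 0,"grip": 4},
  {"dx": -1.24,"dy": 0.6,"dz": 10,"wx": 0,"wy": 0,"wz": 0,"grip": 4},
  {"dx": -1.24,"dy": 0.6,"dz": 10,"wx": 0,"wy": 0,"wz": 0,"grip": 4},
  {"dx": -1.24,"dy": 0.6,"dz": 10,"wx": 0,"wy": 0,"wz": 0,"grip": 4},
])

```text
clock: 1.5
eef_pos: [0.4961, 0.0618, 0.0822]
tool_rot: [0.629, 0.777, -0.001, -0.001]
ft_force: [-0.0, 0.3, 0.5]
grip_width: 0.0399
grasp_force: 0.0
```

Run:
```python
from h import *
o=monitor.get_obs();print(o['clock'],o['eef_pos'],o['grip_width'],o['ft_force'],row([.498,.060,.024],down(np.radians(12.0))))
```

```text
1.5 [0.49606261 0.06181516 0.08217783] 0.03990323084420305 [-0.04285285  0.28126407  0.52426755] (array([-0.22,  0.18,  5.82]), array([-0.004, -0.   , -0.   ]))
```

arm_command([
  {"dx": -0.1,"dy": 0.1,"dz": 3,"wx": 0,"wy": 0,"wz": 0,"grip": 4},
  {"dx": -0.1,"dy": 0.1,"dz": 5.8,"wx": 0,"wy": 0,"wz": 0,"grip": 4},
  {"dx": -0.1,"dy": 0.1,"dz": 5.8,"wx": 0,"wy": 0,"wz": 0,"grip": 4},
  {"dx": -0.1,"dy": 0.1,"dz": 5.8,"wx": 0,"wy": 0,"wz": 0,"grip": 0},
  {"dx": -0.1,"dy": 0.1,"dz": 5.8,"wx": 0,"wy": 0,"wz": 0,"grip": 0},
  {"dx": -0.1,"dy": 0.1,"dz": 5.8,"wx": 0,"wy": 0,"wz": 0,"grip": 0},
  {"dx": -0.1,"dy": 0.1,"dz": 5.8,"wx": 0,"wy": 0,"wz": 0,"grip": 0},
  {"dx": -0.1,"dy": 0.1,"dz": 5.8,"wx": 0,"wy": 0,"wz": 0,"grip": 0},
])

```text
clock: 2.3
eef_pos: [0.4995, 0.0615, 0.0274]
tool_rot: [0.629, 0.777, 0.001, 0.001]
ft_force: [-3.1, -0.3, 6.7]
grip_width: 0.0061
grasp_force: 61.7
```

```bash
cat >> h.py <<'E'
CC=np.array([.589,-.0014]); CY=.028
def trays(C,sep=None):
    """tray rects in the case frame (mm, rad-> deg) from top-face points"""
    Q=tocase(C[:,:,:2],CC,CY)*1000; Z=C[:,:,2]
    m=(Z>.0385)&(Z<.055)&(abs(Q[:,:,0])<124)&(Q[:,:,0]<103.5)&(Q[:,:,1]<188.5)&(Q[:,:,1]>-215)
    return Q,m
E
python3 - <<'E'
from h import *
o=monitor.get_obs();print(o['clock'],o['eef_pos'],o['grip_width'],o['grasp_force'],o['ft_force'])
p,d=shot('top','a1'); p,d=shot('scene','a1s')
h=toworld([.040-.061,.125],CC,CY); print('home wall',h,row([h[0],h[1],o['eef_pos'][2]],down(CY)))
E
```

```text
2.3 [0.49948277 0.06149816 0.02744882] 0.006105029384202278 61.73183083534241 [-3.13194793 -0.29603893  6.70178347]
home wall [0.56450869 0.12296308] (array([4.66, 7.63, 0.02]), array([ 0.003, -0.   ,  0.181]))
```

View pics/a1s.png

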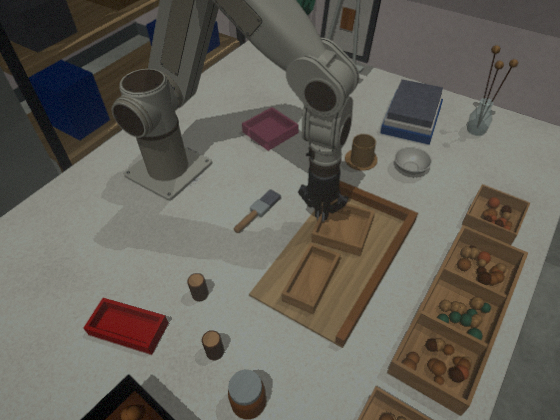

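arm_command([
  {"dx": 0.6,"dy": 1.0,"dz": 0,"wx": 0,"wy": 0,"wz": 0.04,"grip": 0},
  {"dx": 1.2,"dy": 2.0,"dz": 0,"wx": 0,"wy": 0,"wz": 0.08,"grip": 0},
  {"dx": 1.8,"dy": 3.0,"dz": 0,"wx": 0,"wy": 0,"wz": 0.12,"grip": 0},
  {"dx": 2.4,"dy": 4.0,"dz": 0,"wx": 0,"wy": 0,"wz": 0.16,"grip": 0},
  {"dx": 3.0,"dy": 5.0,"dz": 0,"wx": 0,"wy": 0,"wz": 0.18,"grip": 0},
  {"dx": 3.5,"dy": 6.0,"dz": 0,"wx": 0,"wy": 0,"wz": 0.18,"grip": 0},
  {"dx": 4.0,"dy": 6.8,"dz": 0,"wx": 0,"wy": 0,"wz": 0.18,"grip": 0},
  {"dx": 4.0,"dy": 6.8,"dz": 0,"wx": 0,"wy": 0,"wz": 0.18,"grip": 0},
])

```text
clock: 3.2
eef_pos: [0.5587, 0.1148, 0.0275]
tool_rot: [0.697, 0.717, 0.001, 0.001]
ft_force: [-0.9, -1.3, 6.8]
grip_width: 0.0066
grasp_force: 61.6
```

Run:
```python
from h import *
o=monitor.get_obs();print(o['clock'],o['grip_width'],o['ft_force'])
h=toworld([.040-.061,.125],CC,CY); print(row([h[0],h[1],o['eef_pos'][2]],down(CY)))
```

```text
3.2 0.006569055670486101 [-0.90790425 -1.29924447  6.82146913]
(array([0.8 , 0.61, 0.  ]), array([ 0.004, -0.   ,  0.001]))
```

arm_command([
  {"dx": 0.2,"dy": 0.2,"dz": 0,"wx": 0,"wy": 0,"wz": 0,"grip": 0},
  {"dx": 0.4,"dy": 0.4,"dz": 0,"wx": 0,"wy": 0,"wz": 0,"grip": 0},
  {"dx": 0.6,"dy": 0.6,"dz": 0,"wx": 0,"wy": 0,"wz": 0,"grip": 0},
  {"dx": 0.7,"dy": 0.7,"dz": 0,"wx": 0,"wy": 0,"wz": 0,"grip": 0},
  {"dx": 0.7,"dy": 0.7,"dz": 0,"wx": 0,"wy": 0,"wz": 0,"grip": 0},
])

```text
clock: 3.7
eef_pos: [0.5631, 0.1196, 0.0275]
tool_rot: [0.697, 0.717, -0.001, 0.001]
ft_force: [-6.7, -5.6, 12.0]
grip_width: 0.0061
grasp_force: 62.3
```

arm_command([
  {"dx": 0.15,"dy": 0.15,"dz": 0,"wx": 0,"wy": 0,"wz": 0,"grip": 0},
  {"dx": 0.3,"dy": 0.3,"dz": 0,"wx": 0,"wy": 0,"wz": 0,"grip": 0},
  {"dx": 0.3,"dy": 0.3,"dz": 0,"wx": 0,"wy": 0,"wz": 0,"grip": 0},
  {"dx": 0.3,"dy": 0.3,"dz": 0,"wx": 0,"wy": 0,"wz": 0,"grip": 0},
])

```text
clock: 4.1
eef_pos: [0.5631, 0.1197, 0.0275]
tool_rot: [0.698, 0.716, -0.005, 0.001]
ft_force: [-12.6, -13.7, 18.2]
grip_width: 0.0061
grasp_force: 63.2
```

Run:
```python
from h import *
p,d=shot('top'); C=cloud('top',d); Q,m=trays(C); np.savez('/tmp/t1',p=p,d=d)
for lo,hi in((40,190),(-215,35)):
    T=Q[m&(Q[:,:,1]>lo)&(Q[:,:,1]<hi)]; print(len(T),np.percentile(T,[0,.5,99.5,100],axis=0).round(1).tolist(),cv2.minAreaRect(T.astype(np.float32)))
P,s=shot('scene'); cv2.imwrite('pics/b1s.png',cv2.resize(P[150:350,240:430],None,fx=3,fy=3,interpolation=cv2.INTER_CUBIC)[:,:,::-1])
```

```text
195 [[-26.9, 56.1], [-26.5, 56.2], [102.3, 108.9], [103.0, 111.6]] ((38.05487060546875, 84.3946533203125), (55.58303451538086, 129.60595703125), 89.50825500488281)
470 [[-66.4, -202.4], [-65.6, -184.7], [103.0, -21.1], [103.3, -21.0]] ((18.001663208007812, -111.24810791015625), (179.70396423339844, 171.13836669921875), 89.14374542236328)
```

View pics/b1s.png

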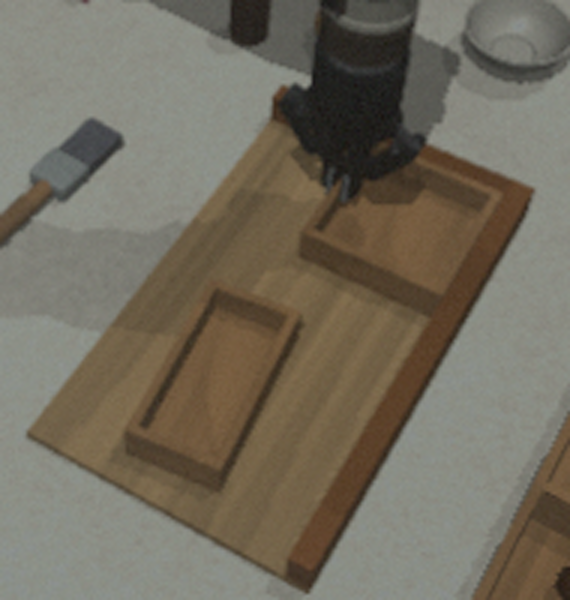

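arm_command([
  {"dx": 0,"dy": 0,"dz": 0,"wx": 0,"wy": 0,"wz": 0,"grip": 3},
  {"dx": 0,"dy": 0,"dz": 0,"wx": 0,"wy": 0,"wz": 0,"grip": 3},
  {"dx": 0,"dy": 0,"dz": 0,"wx": 0,"wy": 0,"wz": 0,"grip": 3},
  {"dx": 0,"dy": 0,"dz": -3,"wx": 0,"wy": 0,"wz": 0,"grip": 3},
  {"dx": 0,"dy": 0,"dz": -8,"wx": 0,"wy": 0,"wz": 0,"grip": 3},
  {"dx": 0,"dy": -5,"dz": -12,"wx": 0,"wy": 0,"wz": 0,"grip": 3},
  {"dx": 0,"dy": -10,"dz": -12,"wx": 0,"wy": 0,"wz": 0,"grip": 3},
  {"dx": 0,"dy": -15,"dz": -12,"wx": 0,"wy": 0,"wz": 0,"grip": 3},
  {"dx": -5,"dy": -18,"dz": -12,"wx": 0,"wy": 0,"wz": 0,"grip": 3},
])

```text
clock: 5.1
eef_pos: [0.3953, 0.0839, 0.1454]
tool_rot: [0.694, 0.72, 0.001, -0.0]
ft_force: [0.6, -1.0, 0.5]
grip_width: 0.0299
grasp_force: 0.0
```

```bash
cat >> h.py <<'E'
def report(sep=(58,40)):
    p,d=shot('top'); C=cloud('top',d); Q,m=trays(C)
    for nm,lo,hi in(('sq',sep[0],190),('lo',-215,sep[1])):
        T=Q[m&(Q[:,:,1]>lo)&(Q[:,:,1]<hi)]; r=cv2.minAreaRect(T.astype(np.float32)); print(nm,len(T),np.percentile(T,[.5,99.5],axis=0).round(1).tolist(),np.round(r[0],1),np.round(r[1],1),round(r[2],1))
    return p,d,C,Q
E
python3 - <<'E'
from h import *
p,d,C,Q=report((45,35)); np.savez('/tmp/t2',p=p,d=d)
P,E,a=casepose(C); print(a)
Z=C[:,:,2]
# left-rail and tray profile along y at case x=20..60 ; far rail profile
cv2.imwrite('pics/c1.png',cv2.resize(p[95:215,205:370],None,fx=4.5,fy=4.5,interpolation=cv2.INTER_CUBIC)[:,:,::-1])
E
```

```text
sq 493 [[-26.4, 56.2], [102.8, 188.3]] [ 38.3 122.4] [132.2 129.7] 89.8
lo 462 [[-64.9, -183.4], [103.2, -21.1]] [  18.4 -108.2] [200.  169.7] 89.9
[np.float64(-0.02835272057607807), np.float64(-0.0252659960638793)]
```

View pics/c1.png

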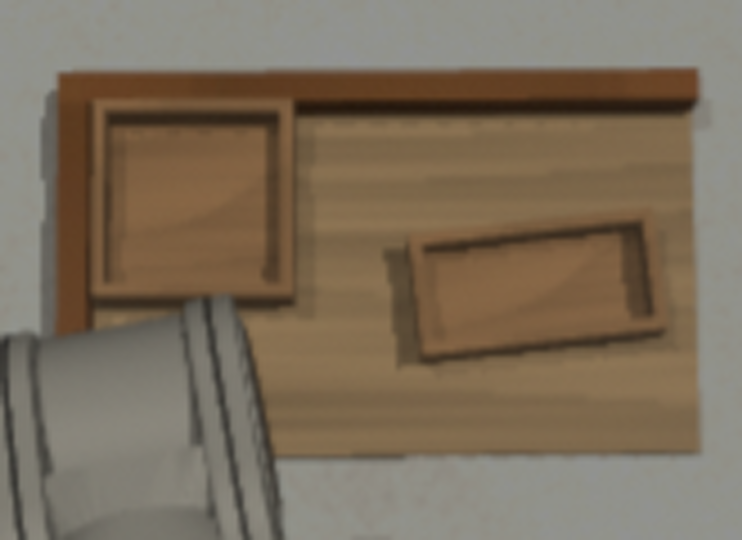

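Run:
```python
from h import *
z=np.load('/tmp/top0.npz'); C=cloud('top',z['d']); Q=tocase(C[:,:,:2],CC,CY)*1000; Z=C[:,:,2]
f=lambda a,b,c,d,lo=.03,hi=.046:Q[(Z>lo)&(Z<hi)&(Q[:,:,0]>a)&(Q[:,:,0]<b)&(Q[:,:,1]>c)&(Q[:,:,1]<d)]
T=f(-100,80,170,230); print('left rail y',np.percentile(T[:,1],[.5,2,50,98,99.5]))
T=f(85,150,-180,180); print('far rail x',np.percentile(T[:,0],[.5,2,50,98,99.5]))
T=f(-150,130,-230,0,.005); print('board -y edge',np.percentile(T[:,1],[.2,1]),'-x edge',np.percentile(T[:,0],[.2,1]))
```

```text
left rail y [188.09464111 188.34442817 197.63555175 209.08344595 209.44870651]
far rail x [101.60981053 102.25279718 111.96051676 123.12300055 123.61625319]
board -y edge [-210.47365484 -208.41271063] -x edge [-128.04900723 -125.53585002]
```

```bash
sed -i 's/^CC=.*/CC=np.array([.5874,-.0024]); CY=.027/' h.py
python3 - <<'E'
from h import *
print(row([.537,-.1086,.12],down(np.radians(7.4))))
E
```

```text
(array([-19.05,  14.32,   2.34]), array([-0.008,  0.004, -0.098]))
```

arm_command([
  {"dx": -19.05,"dy": 14.3,"dz": 2.3,"wx": 0,"wy": 0,"wz": -0.098,"grip": 4},
  {"dx": -19.05,"dy": 14.3,"dz": 2.3,"wx": 0,"wy": 0,"wz": -0.098,"grip": 4},
  {"dx": -19.05,"dy": 14.3,"dz": 2.3,"wx": 0,"wy": 0,"wz": -0.098,"grip": 4},
  {"dx": -19.05,"dy": 14.3,"dz": 2.3,"wx": 0,"wy": 0,"wz": -0.098,"grip": 4},
  {"dx": -19.05,"dy": 14.3,"dz": 2.3,"wx": 0,"wy": 0,"wz": -0.098,"grip": 4},
  {"dx": -19.05,"dy": 14.3,"dz": 2.3,"wx": 0,"wy": 0,"wz": -0.098,"grip": 4},
  {"dx": -19.05,"dy": 14.3,"dz": 2.3,"wx": 0,"wy": 0,"wz": -0.098,"grip": 4},
])

```text
clock: 5.85
eef_pos: [0.5461, -0.1055, 0.121]
tool_rot: [0.661, 0.75, -0.0, -0.001]
ft_force: [0.1, 0.4, -0.5]
grip_width: 0.0401
grasp_force: 0.0
```

Run:
```python
from h import *
print(row([.537,-.1086,.0275],down(np.radians(7.4))))
```

```text
(array([-0.2 , -0.94,  9.36]), array([-0.001, -0.001, -0.004]))
```

arm_command([
  {"dx": -0.2,"dy": -0.95,"dz": 4,"wx": 0,"wy": 0,"wz": 0,"grip": 4},
  {"dx": -0.2,"dy": -0.95,"dz": 7,"wx": 0,"wy": 0,"wz": 0,"grip": 4},
  {"dx": -0.2,"dy": -0.95,"dz": 9.4,"wx": 0,"wy": 0,"wz": 0,"grip": 4},
  {"dx": -0.2,"dy": -0.95,"dz": 9.4,"wx": 0,"wy": 0,"wz": 0,"grip": 4},
  {"dx": -0.2,"dy": -0.95,"dz": 9.4,"wx": 0,"wy": 0,"wz": 0,"grip": 0},
  {"dx": -0.2,"dy": -0.95,"dz": 9.4,"wx": 0,"wy": 0,"wz": 0,"grip": 0},
  {"dx": -0.2,"dy": -0.95,"dz": 9.4,"wx": 0,"wy": 0,"wz": 0,"grip": 0},
  {"dx": -0.2,"dy": -0.95,"dz": 9.4,"wx": 0,"wy": 0,"wz": 0,"grip": 0},
  {"dx": -0.2,"dy": -0.95,"dz": 9.4,"wx": 0,"wy": 0,"wz": 0,"grip": 0},
])

```text
clock: 6.75
eef_pos: [0.5378, -0.108, 0.0298]
tool_rot: [0.661, 0.751, 0.001, 0.001]
ft_force: [-1.8, 0.9, 6.3]
grip_width: 0.0065
grasp_force: 62.4
```

Run:
```python
from h import *
o=monitor.get_obs()
h=toworld([.065-.036,-.020],CC,CY); print(o['ft_force'],o['grip_width'],h,row([h[0],h[1],o['eef_pos'][2]],down(CY)))
```

```text
[-1.80629967  0.94396522  6.33048334] 0.006522771142001848 [ 0.61692936 -0.02160981] (array([7.57, 8.94, 0.03]), array([0.003, 0.   , 0.1  ]))
```

arm_command([
  {"dx": 1,"dy": 1.2,"dz": 0,"wx": 0,"wy": 0,"wz": 0.05,"grip": 0},
  {"dx": 2,"dy": 2.4,"dz": 0,"wx": 0,"wy": 0,"wz": 0.1,"grip": 0},
  {"dx": 3,"dy": 3.6,"dz": 0,"wx": 0,"wy": 0,"wz": 0.1,"grip": 0},
  {"dx": 4,"dy": 4.8,"dz": 0,"wx": 0,"wy": 0,"wz": 0.1,"grip": 0},
  {"dx": 5,"dy": 6,"dz": 0,"wx": 0,"wy": 0,"wz": 0.1,"grip": 0},
  {"dx": 6,"dy": 7.2,"dz": 0,"wx": 0,"wy": 0,"wz": 0.1,"grip": 0},
  {"dx": 6.8,"dy": 8.2,"dz": 0,"wx": 0,"wy": 0,"wz": 0.1,"grip": 0},
  {"dx": 6.9,"dy": 8.2,"dz": 0,"wx": 0,"wy": 0,"wz": 0.1,"grip": 0},
])

```text
clock: 7.55
eef_pos: [0.6115, -0.0299, 0.0298]
tool_rot: [0.697, 0.717, 0.001, 0.002]
ft_force: [0.7, -3.4, 4.8]
grip_width: 0.0059
grasp_force: 62.1
```

arm_command([
  {"dx": 0,"dy": 0.3,"dz": 0,"wx": 0,"wy": 0,"wz": 0,"grip": 0},
  {"dx": 0.1,"dy": 0.6,"dz": 0,"wx": 0,"wy": 0,"wz": 0,"grip": 0},
  {"dx": 0.3,"dy": 0.8,"dz": 0,"wx": 0,"wy": 0,"wz": 0,"grip": 0},
  {"dx": 0.6,"dy": 0.9,"dz": 0,"wx": 0,"wy": 0,"wz": 0,"grip": 0},
  {"dx": 0.8,"dy": 1.0,"dz": 0,"wx": 0,"wy": 0,"wz": 0,"grip": 0},
  {"dx": 1.0,"dy": 1.1,"dz": 0,"wx": 0,"wy": 0,"wz": 0,"grip": 0},
  {"dx": 1.0,"dy": 1.1,"dz": 0,"wx": 0,"wy": 0,"wz": 0,"grip": 0},
])

```text
clock: 8.25
eef_pos: [0.6164, -0.0266, 0.0298]
tool_rot: [0.699, 0.715, -0.007, 0.003]
ft_force: [-12.0, -17.0, 15.0]
grip_width: 0.0062
grasp_force: 63.4
```

arm_command([
  {"dx": 0.2,"dy": 0,"dz": 0,"wx": 0,"wy": 0,"wz": 0,"grip": 0},
  {"dx": 0.4,"dy": 0,"dz": 0,"wx": 0,"wy": 0,"wz": 0,"grip": 0},
  {"dx": 0.6,"dy": 0,"dz": 0,"wx": 0,"wy": 0,"wz": 0,"grip": 0},
  {"dx": 0.6,"dy": 0,"dz": 0,"wx": 0,"wy": 0,"wz": 0,"grip": 0},
])

```text
clock: 8.65
eef_pos: [0.6161, -0.023, 0.0298]
tool_rot: [0.7, 0.714, -0.008, 0.004]
ft_force: [-12.1, -22.9, 14.4]
grip_width: 0.0061
grasp_force: 63.4
```

arm_command([
  {"dx": -0.8,"dy": -0.4,"dz": 0,"wx": 0,"wy": 0,"wz": 0,"grip": 0},
  {"dx": -0.8,"dy": -0.4,"dz": 0,"wx": 0,"wy": 0,"wz": 0,"grip": 3},
  {"dx": -0.8,"dy": -0.4,"dz": 0,"wx": 0,"wy": 0,"wz": 0,"grip": 3},
  {"dx": -0.8,"dy": -0.4,"dz": 0,"wx": 0,"wy": 0,"wz": 0,"grip": 3},
  {"dx": -0.8,"dy": -0.4,"dz": -4,"wx": 0,"wy": 0,"wz": 0,"grip": 3},
  {"dx": -0.8,"dy": -0.4,"dz": -8,"wx": 0,"wy": 0,"wz": 0,"grip": 3},
  {"dx": -0.8,"dy": -6,"dz": -12,"wx": 0,"wy": 0,"wz": 0,"grip": 8},
  {"dx": -0.8,"dy": -11,"dz": -12,"wx": 0,"wy": 0,"wz": 0,"grip": 8},
  {"dx": -4,"dy": -15,"dz": -12,"wx": 0,"wy": 0,"wz": 0,"grip": 8},
  {"dx": -6,"dy": -20,"dz": -12,"wx": 0,"wy": 0,"wz": 0,"grip": 8},
])

```text
clock: 9.65
eef_pos: [0.4374, -0.0704, 0.1481]
tool_rot: [0.696, 0.718, 0.0, 0.001]
ft_force: [0.9, -1.4, 0.2]
grip_width: 0.0803
grasp_force: 0.0
```

Run:
```python
from h import *
p,d,C,Q=report((56,52))
cv2.imwrite('pics/c2.png',cv2.resize(p[95:215,205:370],None,fx=4.5,fy=4.5,interpolation=cv2.INTER_CUBIC)[:,:,::-1])
```

```text
sq 464 [[-25.2, 57.2], [103.3, 186.2]] [ 39.2 121.9] [128.9 129.1] 89.5
lo 348 [[24.0, -103.5], [103.4, 51.8]] [ 63.7 -58.4] [220.6  79.6] 90.0
```

View pics/c2.png

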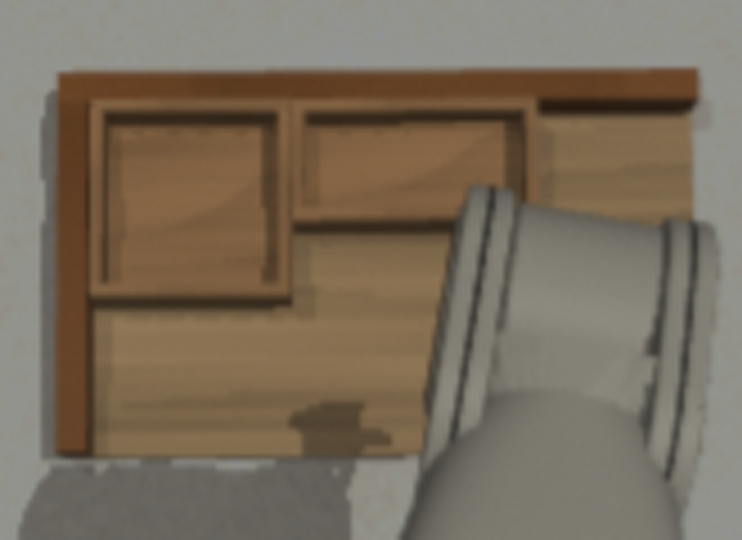

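Both trays are now flush: square (90–292, 98–300) and long (292–540, 98–225) in the crop. Branches come next, starting with the one at (384,229).

Run:
```python
from h import *
print(row([.3668,-.2751,.12],down(CY)))
for y in(-.068,-.020,.028): print(toworld([.065,y],CC,CY))
```

```text
(array([-20.16,  -6.45,   2.67]), array([-0.012,  0.001, -0.001]))
[ 0.65421209 -0.06862043]
[ 0.65291624 -0.02063792]
[0.6516204  0.02734458]
```

arm_command([
  {"dx": -19.8,"dy": -6.0,"dz": 2.7,"wx": 0,"wy": 0,"wz": 0,"grip": 8},
  {"dx": -19.8,"dy": -6.0,"dz": 2.7,"wx": 0,"wy": 0,"wz": 0,"grip": 8},
  {"dx": -19.8,"dy": -6.0,"dz": 2.7,"wx": 0,"wy": 0,"wz": 0,"grip": 8},
  {"dx": -19.8,"dy": -6.0,"dz": 2.7,"wx": 0,"wy": 0,"wz": 0,"grip": 8},
  {"dx": -19.8,"dy": -6.0,"dz": 2.7,"wx": 0,"wy": 0,"wz": 0,"grip": 8},
  {"dx": -19.8,"dy": -6.0,"dz": 2.7,"wx": 0,"wy": 0,"wz": 0,"grip": 8},
  {"dx": -19.8,"dy": -6.0,"dz": 2.7,"wx": 0,"wy": 0,"wz": 0,"grip": 8},
])

```text
clock: 10.4
eef_pos: [0.3838, -0.2693, 0.1204]
tool_rot: [0.697, 0.717, 0.0, -0.0]
ft_force: [-0.1, 1.0, 0.1]
grip_width: 0.0802
grasp_force: 0.0
```

Run:
```python
from h import *
print(row([.3668,-.2751,.034],down(CY)))
```

```text
(array([-0.54, -1.71,  8.64]), array([-0.   , -0.001,  0.001]))
```

arm_command([
  {"dx": -0.54,"dy": -1.7,"dz": 2,"wx": 0,"wy": 0,"wz": 0,"grip": 8},
  {"dx": -0.54,"dy": -1.7,"dz": 5,"wx": 0,"wy": 0,"wz": 0,"grip": 8},
  {"dx": -0.54,"dy": -1.7,"dz": 8.6,"wx": 0,"wy": 0,"wz": 0,"grip": 8},
  {"dx": -0.54,"dy": -1.7,"dz": 8.6,"wx": 0,"wy": 0,"wz": 0,"grip": 8},
  {"dx": -0.54,"dy": -1.7,"dz": 8.6,"wx": 0,"wy": 0,"wz": 0,"grip": 3},
  {"dx": -0.54,"dy": -1.7,"dz": 8.6,"wx": 0,"wy": 0,"wz": 0,"grip": 3},
  {"dx": -0.54,"dy": -1.7,"dz": 8.6,"wx": 0,"wy": 0,"wz": 0,"grip": 3},
  {"dx": -0.54,"dy": -1.7,"dz": 8.6,"wx": 0,"wy": 0,"wz": 0,"grip": 3},
])

```text
clock: 11.2
eef_pos: [0.3681, -0.2768, 0.0366]
tool_rot: [0.697, 0.717, 0.0, 0.002]
ft_force: [-0.3, 0.4, 5.3]
grip_width: 0.0387
grasp_force: 59.6
```

Run:
```python
from h import *
o=monitor.get_obs(); print(o['eef_pos'],o['grip_width'],o['grasp_force'])
print(row([.6542,-.0686,.13],down(CY)))
```

```text
[ 0.36811469 -0.27684737  0.03664928] 0.03867137383534315 59.61190402507782
(array([20.01, 29.2 , -9.28]), array([0.003, 0.002, 0.   ]))
```

arm_command([
  {"dx": 0,"dy": 0,"dz": -5,"wx": 0,"wy": 0,"wz": 0,"grip": 3},
  {"dx": 2,"dy": 3,"dz": -9.3,"wx": 0,"wy": 0,"wz": 0,"grip": 3},
  {"dx": 20,"dy": 29.2,"dz": -9.3,"wx": 0,"wy": 0,"wz": 0,"grip": 3},
  {"dx": 20,"dy": 29.2,"dz": -9.3,"wx": 0,"wy": 0,"wz": 0,"grip": 3},
  {"dx": 20,"dy": 29.2,"dz": -9.3,"wx": 0,"wy": 0,"wz": 0,"grip": 3},
  {"dx": 20,"dy": 29.2,"dz": -9.3,"wx": 0,"wy": 0,"wz": 0,"grip": 3},
  {"dx": 20,"dy": 29.2,"dz": -9.3,"wx": 0,"wy": 0,"wz": 0,"grip": 3},
  {"dx": 20,"dy": 29.2,"dz": -9.3,"wx": 0,"wy": 0,"wz": 0,"grip": 3},
  {"dx": 20,"dy": 29.2,"dz": -9.3,"wx": 0,"wy": 0,"wz": 0,"grip": 3},
  {"dx": 20,"dy": 29.2,"dz": -9.3,"wx": 0,"wy": 0,"wz": 0,"grip": 3},
])

```text
clock: 12.2
eef_pos: [0.6557, -0.0655, 0.1278]
tool_rot: [0.696, 0.718, 0.001, 0.001]
ft_force: [-0.3, -0.6, -0.7]
grip_width: 0.0386
grasp_force: 60.7
```

Run:
```python
from h import *
p,d,C,Q=report((58,54)) if 0 else (0,0,0,0)
print(row([.6542,-.0686,.0536],down(CY)))
```

```text
(array([-0.31, -0.18,  7.42]), array([ 0.002, -0.   ,  0.004]))
```

arm_command([
  {"dx": -0.3,"dy": -0.2,"dz": 3,"wx": 0,"wy": 0,"wz": 0,"grip": 3},
  {"dx": -0.3,"dy": -0.2,"dz": 6,"wx": 0,"wy": 0,"wz": 0,"grip": 3},
  {"dx": -0.3,"dy": -0.2,"dz": 7.2,"wx": 0,"wy": 0,"wz": 0,"grip": 3},
  {"dx": -0.3,"dy": -0.2,"dz": 7.5,"wx": 0,"wy": 0,"wz": 0,"grip": 3},
  {"dx": -0.3,"dy": -0.2,"dz": 7.5,"wx": 0,"wy": 0,"wz": 0,"grip": 3},
])

```text
clock: 12.7
eef_pos: [0.651, -0.072, 0.0532]
tool_rot: [0.698, 0.716, 0.0, 0.0]
ft_force: [0.4, 0.0, -0.7]
grip_width: 0.0382
grasp_force: 61.1
```

arm_command([
  {"dx": 0,"dy": 0,"dz": 0,"wx": 0,"wy": 0,"wz": 0,"grip": 5.5},
  {"dx": 0,"dy": 0,"dz": 0,"wx": 0,"wy": 0,"wz": 0,"grip": 5.5},
  {"dx": 0,"dy": 0,"dz": 0,"wx": 0,"wy": 0,"wz": 0,"grip": 5.5},
  {"dx": 0,"dy": 0,"dz": -4,"wx": 0,"wy": 0,"wz": 0,"grip": 5.5},
  {"dx": 0,"dy": 0,"dz": -8,"wx": 0,"wy": 0,"wz": 0,"grip": 5.5},
  {"dx": -5,"dy": -3,"dz": -8,"wx": 0,"wy": 0,"wz": 0,"grip": 8},
  {"dx": -10,"dy": -6,"dz": -8,"wx": 0,"wy": 0,"wz": 0,"grip": 8},
  {"dx": -15,"dy": -9,"dz": -8,"wx": 0,"wy": 0,"wz": 0,"grip": 8},
  {"dx": -19,"dy": -12,"dz": -8,"wx": 0,"wy": 0,"wz": 0,"grip": 8},
  {"dx": -19,"dy": -12,"dz": -8,"wx": 0,"wy": 0,"wz": 0,"grip": 8},
])

```text
clock: 13.7
eef_pos: [0.5341, -0.2678, 0.1332]
tool_rot: [0.699, 0.715, -0.0, 0.001]
ft_force: [1.1, -0.1, 0.4]
grip_width: 0.0801
grasp_force: 0.0
```

Run:
```python
from h import *
p,d,C,Q=report((56,52))
print(row([.4875,-.3673,.13],down(CY)))
cv2.imwrite('pics/d1.png',cv2.resize(p[95:215,205:370],None,fx=4.5,fy=4.5,interpolation=cv2.INTER_CUBIC)[:,:,::-1])
```

```text
sq 474 [[-25.1, 57.2], [103.4, 186.2]] [ 39.3 121.9] [129.  128.7] 89.7
lo 426 [[23.7, -103.2], [103.3, 51.9]] [ 63.  -25.7] [ 80.6 155.3] 0.0
(array([-9.62, -4.71,  0.36]), array([-0.001,  0.003, -0.007]))
```

View pics/d1.png

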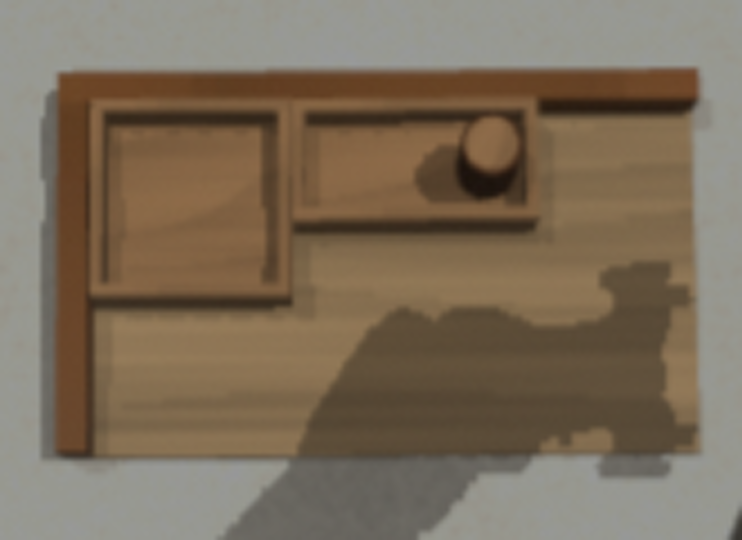

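The branch stands in the long tray at crop (490,147) and both trays are still flush. The next branch is the one at (415,187).

arm_command([
  {"dx": -9.5,"dy": -4.6,"dz": 0.3,"wx": 0,"wy": 0,"wz": 0,"grip": 8},
  {"dx": -9.5,"dy": -4.6,"dz": 0.3,"wx": 0,"wy": 0,"wz": 0,"grip": 8},
  {"dx": -9.5,"dy": -4.6,"dz": 0.3,"wx": 0,"wy": 0,"wz": 0,"grip": 8},
  {"dx": -9.5,"dy": -4.6,"dz": 0.3,"wx": 0,"wy": 0,"wz": 0,"grip": 8},
  {"dx": -9.5,"dy": -4.6,"dz": 0.3,"wx": 0,"wy": 0,"wz": 0,"grip": 8},
])

```text
clock: 14.25
eef_pos: [0.4933, -0.3601, 0.1297]
tool_rot: [0.697, 0.717, 0.0, -0.0]
ft_force: [0.1, 0.0, -0.3]
grip_width: 0.0798
grasp_force: 0.0
```

Run:
```python
from h import *
print(row([.4875,-.3673,.034],down(CY)))
```

```text
(array([-0.71, -0.6 ,  9.57]), array([ 0., -0.,  0.]))
```

arm_command([
  {"dx": -0.6,"dy": -0.6,"dz": 3,"wx": 0,"wy": 0,"wz": 0,"grip": 8},
  {"dx": -0.6,"dy": -0.6,"dz": 6,"wx": 0,"wy": 0,"wz": 0,"grip": 8},
  {"dx": -0.6,"dy": -0.6,"dz": 9.5,"wx": 0,"wy": 0,"wz": 0,"grip": 8},
  {"dx": -0.6,"dy": -0.6,"dz": 9.5,"wx": 0,"wy": 0,"wz": 0,"grip": 8},
  {"dx": -0.6,"dy": -0.6,"dz": 9.5,"wx": 0,"wy": 0,"wz": 0,"grip": 3},
  {"dx": -0.6,"dy": -0.6,"dz": 9.5,"wx": 0,"wy": 0,"wz": 0,"grip": 3},
  {"dx": -0.6,"dy": -0.6,"dz": 9.5,"wx": 0,"wy": 0,"wz": 0,"grip": 3},
  {"dx": -0.6,"dy": -0.6,"dz": 9.5,"wx": 0,"wy": 0,"wz": 0,"grip": 3},
])

```text
clock: 15.05
eef_pos: [0.4888, -0.3678, 0.0373]
tool_rot: [0.697, 0.717, 0.001, 0.002]
ft_force: [0.3, 0.1, 6.0]
grip_width: 0.0383
grasp_force: 60.2
```

Run:
```python
from h import *
o=monitor.get_obs(); print(o['eef_pos'],o['grip_width'],o['grasp_force'])
print(row([.6535,-.0206,.145],down(CY)))
```

```text
[ 0.48880885 -0.36778106  0.03729824] 0.03834050226192564 60.186710357666016
(array([ 34.23,  17.46, -10.79]), array([0.004, 0.003, 0.   ]))
```

arm_command([
  {"dx": 0,"dy": 0,"dz": -5,"wx": 0,"wy": 0,"wz": 0,"grip": 3},
  {"dx": 3,"dy": 1.5,"dz": -10,"wx": 0,"wy": 0,"wz": 0,"grip": 3},
  {"dx": 34.2,"dy": 17.4,"dz": -10.8,"wx": 0,"wy": 0,"wz": 0,"grip": 3},
  {"dx": 34.2,"dy": 17.4,"dz": -10.8,"wx": 0,"wy": 0,"wz": 0,"grip": 3},
  {"dx": 34.2,"dy": 17.4,"dz": -10.8,"wx": 0,"wy": 0,"wz": 0,"grip": 3},
  {"dx": 34.2,"dy": 17.4,"dz": -10.8,"wx": 0,"wy": 0,"wz": 0,"grip": 3},
  {"dx": 34.2,"dy": 17.4,"dz": -10.8,"wx": 0,"wy": 0,"wz": 0,"grip": 3},
  {"dx": 34.2,"dy": 17.4,"dz": -10.8,"wx": 0,"wy": 0,"wz": 0,"grip": 3},
  {"dx": 34.2,"dy": 17.4,"dz": -10.8,"wx": 0,"wy": 0,"wz": 0,"grip": 3},
  {"dx": 34.2,"dy": 17.4,"dz": -10.8,"wx": 0,"wy": 0,"wz": 0,"grip": 3},
])

```text
clock: 16.05
eef_pos: [0.654, -0.0143, 0.1433]
tool_rot: [0.695, 0.719, 0.002, 0.0]
ft_force: [-0.2, 0.0, 0.0]
grip_width: 0.038
grasp_force: 60.6
```

arm_command([
  {"dx": 0,"dy": 0,"dz": 0,"wx": 0,"wy": 0,"wz": 0,"grip": 3},
  {"dx": 0,"dy": 0,"dz": 0,"wx": 0,"wy": 0,"wz": 0,"grip": 3},
])

```text
clock: 16.25
eef_pos: [0.6512, -0.0211, 0.1426]
tool_rot: [0.698, 0.716, -0.0, 0.0]
ft_force: [-0.1, -1.5, -0.5]
grip_width: 0.0384
grasp_force: 60.6
```

Run:
```python
from h import *
print(row([.6535,-.0206,.0542],down(CY)))
```

```text
(array([0.05, 0.23, 8.84]), array([-0.001,  0.001, -0.001]))
```

arm_command([
  {"dx": 0,"dy": 0.2,"dz": 3,"wx": 0,"wy": 0,"wz": 0,"grip": 3},
  {"dx": 0,"dy": 0.2,"dz": 6,"wx": 0,"wy": 0,"wz": 0,"grip": 3},
  {"dx": 0,"dy": 0.2,"dz": 8.3,"wx": 0,"wy": 0,"wz": 0,"grip": 3},
  {"dx": 0,"dy": 0.2,"dz": 8.9,"wx": 0,"wy": 0,"wz": 0,"grip": 3},
  {"dx": 0,"dy": 0.2,"dz": 8.9,"wx": 0,"wy": 0,"wz": 0,"grip": 3},
])

```text
clock: 16.75
eef_pos: [0.6522, -0.0226, 0.0536]
tool_rot: [0.699, 0.715, -0.001, -0.001]
ft_force: [0.7, -0.0, -0.9]
grip_width: 0.038
grasp_force: 61.9
```

arm_command([
  {"dx": 0,"dy": 0,"dz": 0,"wx": 0,"wy": 0,"wz": 0,"grip": 5.5},
  {"dx": 0,"dy": 0,"dz": 0,"wx": 0,"wy": 0,"wz": 0,"grip": 5.5},
  {"dx": 0,"dy": 0,"dz": 0,"wx": 0,"wy": 0,"wz": 0,"grip": 5.5},
  {"dx": 0,"dy": 0,"dz": -4,"wx": 0,"wy": 0,"wz": 0,"grip": 5.5},
  {"dx": 0,"dy": 0,"dz": -8,"wx": 0,"wy": 0,"wz": 0,"grip": 5.5},
  {"dx": 5,"dy": -5,"dz": -8,"wx": 0,"wy": 0,"wz": 0,"grip": 8},
  {"dx": 9,"dy": -9,"dz": -8,"wx": 0,"wy": 0,"wz": 0,"grip": 8},
  {"dx": 13,"dy": -13,"dz": -8,"wx": 0,"wy": 0,"wz": 0,"grip": 8},
  {"dx": 17,"dy": -16,"dz": -8,"wx": 0,"wy": 0,"wz": 0,"grip": 8},
  {"dx": 20,"dy": -19,"dz": -8,"wx": 0,"wy": 0,"wz": 0,"grip": 8},
])

```text
clock: 17.75
eef_pos: [0.4755, 0.1572, 0.1341]
tool_rot: [0.698, 0.716, 0.001, 0.0]
ft_force: [0.3, 0.8, 0.0]
grip_width: 0.0797
grasp_force: 0.0
```

Run:
```python
from h import *
print(row([.3756,.2845,.12],down(CY)))
```

```text
(array([12.99, -9.65,  1.41]), array([ 0.002, -0.001, -0.001]))
```

arm_command([
  {"dx": 12.7,"dy": -9.4,"dz": 1.4,"wx": 0,"wy": 0,"wz": 0,"grip": 8},
  {"dx": 12.7,"dy": -9.4,"dz": 1.4,"wx": 0,"wy": 0,"wz": 0,"grip": 8},
  {"dx": 12.7,"dy": -9.4,"dz": 1.4,"wx": 0,"wy": 0,"wz": 0,"grip": 8},
  {"dx": 12.7,"dy": -9.4,"dz": 1.4,"wx": 0,"wy": 0,"wz": 0,"grip": 8},
  {"dx": 12.7,"dy": -9.4,"dz": 1.4,"wx": 0,"wy": 0,"wz": 0,"grip": 8},
  {"dx": 12.7,"dy": -9.4,"dz": 1.4,"wx": 0,"wy": 0,"wz": 0,"grip": 8},
])

```text
clock: 18.35
eef_pos: [0.38, 0.28, 0.1199]
tool_rot: [0.698, 0.717, 0.0, 0.0]
ft_force: [-0.2, -0.1, 0.2]
grip_width: 0.0802
grasp_force: 0.0
```

Run:
```python
from h import *
print(row([.3756,.2845,.034],down(CY)))
```

```text
(array([ 0.46, -0.43,  8.59]), array([ 0.001,  0.   , -0.   ]))
```

arm_command([
  {"dx": 0.4,"dy": -0.4,"dz": 2.5,"wx": 0,"wy": 0,"wz": 0,"grip": 8},
  {"dx": 0.4,"dy": -0.4,"dz": 5.5,"wx": 0,"wy": 0,"wz": 0,"grip": 8},
  {"dx": 0.4,"dy": -0.4,"dz": 8.6,"wx": 0,"wy": 0,"wz": 0,"grip": 8},
  {"dx": 0.4,"dy": -0.4,"dz": 8.6,"wx": 0,"wy": 0,"wz": 0,"grip": 8},
  {"dx": 0.4,"dy": -0.4,"dz": 8.6,"wx": 0,"wy": 0,"wz": 0,"grip": 3},
  {"dx": 0.4,"dy": -0.4,"dz": 8.6,"wx": 0,"wy": 0,"wz": 0,"grip": 3},
  {"dx": 0.4,"dy": -0.4,"dz": 8.6,"wx": 0,"wy": 0,"wz": 0,"grip": 3},
  {"dx": 0.4,"dy": -0.4,"dz": 8.6,"wx": 0,"wy": 0,"wz": 0,"grip": 3},
])

```text
clock: 19.15
eef_pos: [0.3767, 0.285, 0.0355]
tool_rot: [0.698, 0.716, 0.002, 0.001]
ft_force: [-0.2, -1.4, 6.3]
grip_width: 0.0381
grasp_force: 59.9
```

Run:
```python
from h import *
o=monitor.get_obs(); print(o['eef_pos'],o['grip_width'],o['grasp_force'])
print(row([.6525,.0265,.145],down(CY)))
p,d,C,Q=report((56,52))
Z=C[:,:,2]; m=((Z>.068)&(Z<.085)&(abs(Q[:,:,0]-65)<60)&(Q[:,:,1]<60)&(Q[:,:,1]>-120)).astype(np.uint8)
n,l,s,c=cv2.connectedComponentsWithStats(m); print([(Q[l==i].mean(0).round(1),s[i,4]) for i in range(1,n) if s[i,4]>20])
```

```text
[0.37667682 0.28495549 0.03554501] 0.03812393287055928 59.896246790885925
(array([-26.55,  26.92, -10.9 ]), array([ 0.004, -0.002, -0.   ]))
sq 471 [[-25.0, 57.2], [103.4, 186.3]] [ 39.2 121.8] [129.1 128.6] 89.9
lo 439 [[23.5, -102.9], [102.9, 51.9]] [ 63.1 -25.7] [155.3  79.7] 89.9
[(array([ 65. , -21.9]), np.int32(158)), (array([ 61.5, -70.3]), np.int32(160))]
```

arm_command([
  {"dx": 0,"dy": 0,"dz": -5,"wx": 0,"wy": 0,"wz": 0,"grip": 3},
  {"dx": -3,"dy": 3,"dz": -10,"wx": 0,"wy": 0,"wz": 0,"grip": 3},
  {"dx": -26.5,"dy": 26.9,"dz": -10.9,"wx": 0,"wy": 0,"wz": 0,"grip": 3},
  {"dx": -26.5,"dy": 26.9,"dz": -10.9,"wx": 0,"wy": 0,"wz": 0,"grip": 3},
  {"dx": -26.5,"dy": 26.9,"dz": -10.9,"wx": 0,"wy": 0,"wz": 0,"grip": 3},
  {"dx": -26.5,"dy": 26.9,"dz": -10.9,"wx": 0,"wy": 0,"wz": 0,"grip": 3},
  {"dx": -26.5,"dy": 26.9,"dz": -10.9,"wx": 0,"wy": 0,"wz": 0,"grip": 3},
  {"dx": -26.5,"dy": 26.9,"dz": -10.9,"wx": 0,"wy": 0,"wz": 0,"grip": 3},
  {"dx": -26.5,"dy": 26.9,"dz": -10.9,"wx": 0,"wy": 0,"wz": 0,"grip": 3},
  {"dx": -26.5,"dy": 26.9,"dz": -10.9,"wx": 0,"wy": 0,"wz": 0,"grip": 3},
])

```text
clock: 20.2
eef_pos: [0.6551, 0.0218, 0.1425]
tool_rot: [0.7, 0.714, 0.001, 0.002]
ft_force: [-0.7, -0.0, -1.2]
grip_width: 0.0383
grasp_force: 60.8
```

arm_command([
  {"dx": 0,"dy": 0,"dz": 0,"wx": 0,"wy": 0,"wz": 0,"grip": 3},
  {"dx": 0,"dy": 0,"dz": 0,"wx": 0,"wy": 0,"wz": 0,"grip": 3},
])

```text
clock: 20.4
eef_pos: [0.6503, 0.0273, 0.1426]
tool_rot: [0.697, 0.717, -0.0, -0.0]
ft_force: [-0.5, -0.3, -0.6]
grip_width: 0.0383
grasp_force: 60.8
```

Run:
```python
from h import *
print(row([.6525,.0278,.0525],down(CY)))
```

```text
(array([0.04, 0.23, 9.01]), array([-0.001, -0.   ,  0.001]))
```

arm_command([
  {"dx": 0.05,"dy": 0.2,"dz": 3,"wx": 0,"wy": 0,"wz": 0,"grip": 3},
  {"dx": 0.05,"dy": 0.2,"dz": 6,"wx": 0,"wy": 0,"wz": 0,"grip": 3},
  {"dx": 0.05,"dy": 0.2,"dz": 8.4,"wx": 0,"wy": 0,"wz": 0,"grip": 3},
  {"dx": 0.05,"dy": 0.2,"dz": 9.0,"wx": 0,"wy": 0,"wz": 0,"grip": 3},
  {"dx": 0.05,"dy": 0.2,"dz": 9.0,"wx": 0,"wy": 0,"wz": 0,"grip": 3},
])

```text
clock: 20.9
eef_pos: [0.6543, 0.0236, 0.0612]
tool_rot: [0.698, 0.716, -0.0, 0.006]
ft_force: [-9.4, -12.6, 30.0]
grip_width: 0.038
grasp_force: 78.8
```

arm_command([
  {"dx": 0,"dy": 0,"dz": 0,"wx": 0,"wy": 0,"wz": 0,"grip": 5.5},
  {"dx": 0,"dy": 0,"dz": 0,"wx": 0,"wy": 0,"wz": 0,"grip": 5.5},
  {"dx": 0,"dy": 0,"dz": 0,"wx": 0,"wy": 0,"wz": 0,"grip": 5.5},
  {"dx": 0,"dy": 0,"dz": -4,"wx": 0,"wy": 0,"wz": 0,"grip": 5.5},
  {"dx": 0,"dy": 0,"dz": -8,"wx": 0,"wy": 0,"wz": 0,"grip": 5.5},
  {"dx": 0,"dy": -5,"dz": -12,"wx": 0,"wy": 0,"wz": 0,"grip": 8},
  {"dx": 0,"dy": -10,"dz": -15,"wx": 0,"wy": 0,"wz": 0,"grip": 8},
  {"dx": 0,"dy": -15,"dz": -15,"wx": 0,"wy": 0,"wz": 0,"grip": 8},
  {"dx": 0,"dy": -20,"dz": -15,"wx": 0,"wy": 0,"wz": 0,"grip": 8},
  {"dx": 0,"dy": -25,"dz": -15,"wx": 0,"wy": 0,"wz": 0,"grip": 8},
])

```text
clock: 21.9
eef_pos: [0.4207, 0.0216, 0.2021]
tool_rot: [0.697, 0.717, 0.0, -0.0]
ft_force: [-0.7, -0.9, 1.9]
grip_width: 0.0802
grasp_force: 0.0
```

Run:
```python
from h import *
o=monitor.get_obs(); print(o['eef_pos'],o['joint_pos'])
p,d,C,Q=report((56,52))
Z=C[:,:,2]; m=((Z>.068)&(Z<.085)&(abs(Q[:,:,0]-65)<60)&(Q[:,:,1]<60)&(Q[:,:,1]>-120)).astype(np.uint8)
n,l,s,c=cv2.connectedComponentsWithStats(m); print([(Q[l==i].mean(0).round(1),s[i,4]) for i in range(1,n) if s[i,4]>20])
# coaster: z .002-.008 near cup, brown colour
hsv=cv2.cvtColor(p,cv2.COLOR_RGB2HSV); S=hsv[:,:,1]
m=(Z>-.003)&(Z<.009)&(S>70); m[:165]=0;m[215:]=0;m[:,:140]=0;m[:,195:]=0
T=(C[m][:,:2]*1000).astype(np.float32); print('coaster',len(T),cv2.minEnclosingCircle(T),cv2.fitEllipse(cv2.convexHull(T)))
m=(Z>.07)&(Z<.09); m[:165]=0;m[215:]=0;m[:,:140]=0;m[:,195:]=0
T=(C[m][:,:2]*1000).astype(np.float32); print('cup',cv2.minEnclosingCircle(T))
```

```text
[0.4206547  0.02156076 0.20210319] [ 5.10811213e-02  1.01521286e-01 -2.42442108e-01  1.22673244e+00
  1.79445233e-04  1.59344576e+00]
sq 323 [[-24.6, 57.3], [103.4, 186.3]] [ 39.3 121.8] [129.1 128.3] 89.9
lo 361 [[23.8, -103.1], [103.0, 51.9]] [ 63.4 -77.5] [258.9  79.9] 89.9
[(array([ 64.4, -23.8]), np.int32(159)), (array([59.4, 30.4]), np.int32(40)), (array([ 61.7, -70.2]), np.int32(158))]
coaster 329 ((470.1258239746094, 354.7330627441406), 50.620574951171875) ((469.70733642578125, 354.2843017578125), (96.83111572265625, 100.27921295166016), 173.427490234375)
cup ((475.15411376953125, 347.3146057128906), 34.18214797973633)
```

Run:
```python
from h import *
P,s=shot('scene'); cv2.imwrite('pics/e1.png',cv2.resize(P[150:350,260:430],None,fx=3,fy=3,interpolation=cv2.INTER_CUBIC)[:,:,::-1])
```

```text
(no output)
```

View pics/e1.png

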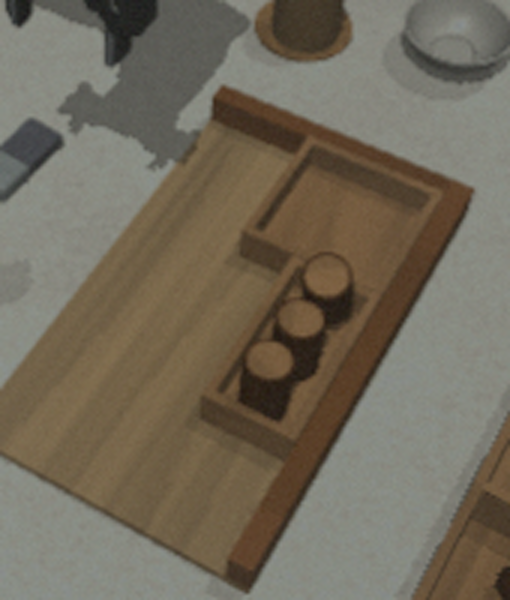

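Run:
```python
from h import *
p,d=shot('top'); C=cloud('top',d); Q=tocase(C[:,:,:2],CC,CY)*1000; Z=C[:,:,2]*1000
m=(Z>55)&(Z<110)&(abs(Q[:,:,0]-65)<45)&(Q[:,:,1]<75)&(Q[:,:,1]>2)
T=np.c_[Q[m],Z[m]]; print(len(T),T.min(0),T.max(0))
T=T[T[:,2]>72]
A=np.c_[T[:,:2],np.ones(len(T))]; k=np.linalg.lstsq(A,T[:,2],rcond=None)[0]; print(k, T.mean(0), len(T), (T[:,2]-A@k).std())
r=cv2.minEnclosingCircle(T[:,:2].astype(np.float32)); print(r)
```

```text
219 [48.99218936  2.02997804 55.18408331] [ 88.58419568  45.54585991 105.6415577 ]
[ 0.1989596  -0.21057664 83.59486853] [65.98648901 18.35722445 92.85791148] 179 6.919652635118878
((69.08854675292969, 17.782217025756836), 22.19864845275879)
```

Run:
```python
from h import *
p,d=shot('top'); C=cloud('top',d); Z=C[:,:,2]*1000
q=p[100:180,255:340]; cv2.imwrite('pics/f1.png',cv2.resize(q,None,fx=7,fy=7,interpolation=cv2.INTER_CUBIC)[:,:,::-1])
Q=tocase(C[:,:,:2],CC,CY)*1000
u,v=proj('top',[*toworld([.066,.02],CC,CY),.085])[0].astype(int); print(u,v)
print(Z[v-8:v+9:2,u-8:u+9:2].round(0))
```

```text
281 124
[[ 38.  36.  38.  37.  40.  94.  94.  39.  35.]
 [ 43.  45.  43.  46.  96.  95.  96.  93.  89.]
 [ 37.  36.  71.  99. 104.  98.  96.  89.  92.]
 [ 18.  62.  90.  95. 100. 100.  94.  94.  88.]
 [ 50.  76.  93. 100. 100. 100.  97.  93.  94.]
 [ 61.  73.  88. 100. 101.  98.  96.  96.  96.]
 [ 59.  69.  82.  89.  97.  95.  94.  94.  93.]
 [ 50.  59.  74.  78.  82.  88.  89.  16.  14.]
 [ 46.  52.  59.  67.  71.  70.  17.  17.  20.]]
```

View pics/f1.png

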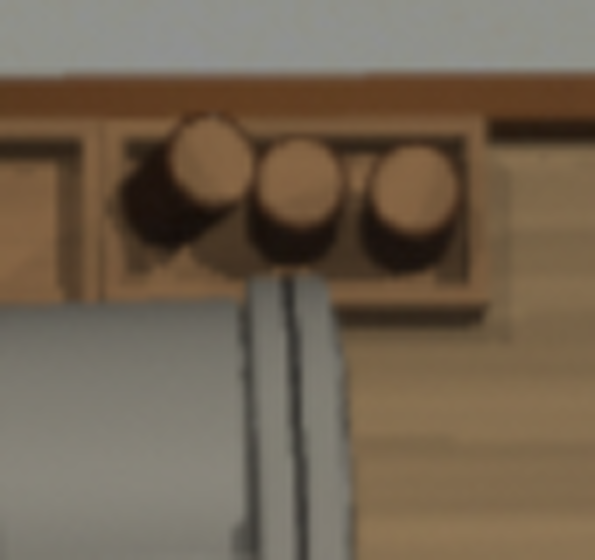

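Run:
```python
from h import *
P=plane('top',[[285.3,123.1]],.096)[0]; print(P,tocase(P[:2],CC,CY))
B=plane('top',[[278,130]],.05)[0]; print(B,tocase(B[:2],CC,CY))
print(row([P[0],P[1],.16],down(CY)))
```

```text
[0.65437293 0.00924    0.096     ] [0.06726276 0.00982771]
[0.64808066 0.03048171 0.05      ] [0.06154624 0.03123155]
(array([-1.88, 23.25,  4.21]), array([-0.   , -0.   ,  0.001]))
```

The third branch is tilted: its top is at crop (212,162), leaning on the middle one, and its foot sits on the end wall. I'll regrasp it along its own axis, straighten it and set it down again.

```bash
cat >> h.py <<'E'
def tilt(a,yaw=CY): # tool down, y at yaw, then tool z leaned toward world +y (tool x) by a
    return down(yaw)*Ro.from_rotvec([0,a,0])
E
python3 - <<'E'
from h import *
R=tilt(.42); zt=R.apply([0,0,1]); print(zt)
P=np.array([.6540,.0098,.096])
print(row(P-zt*.04,R)); print(row(P+zt*.026,R,(P-zt*.04,R)))
E
```

```text
[-0.01100819  0.40761183 -0.91308894]
(array([-3.46, 23.22,  6.96]), array([-0.   ,  0.42 ,  0.001]))
(array([-0. , -0. ,  6.6]), array([0., 0., 0.]))
```

arm_command([
  {"dx": -3.4,"dy": 5,"dz": 0,"wx": 0,"wy": 0.2,"wz": 0,"grip": 6},
  {"dx": -3.4,"dy": 23.2,"dz": 2,"wx": 0,"wy": 0.42,"wz": 0,"grip": 6},
  {"dx": -3.4,"dy": 23.2,"dz": 4,"wx": 0,"wy": 0.42,"wz": 0,"grip": 6},
  {"dx": -3.4,"dy": 23.2,"dz": 7,"wx": 0,"wy": 0.42,"wz": 0,"grip": 6},
  {"dx": -3.4,"dy": 23.2,"dz": 7,"wx": 0,"wy": 0.42,"wz": 0,"grip": 6},
  {"dx": -3.4,"dy": 23.2,"dz": 7,"wx": 0,"wy": 0.42,"wz": 0,"grip": 6},
  {"dx": -3.4,"dy": 23.2,"dz": 7,"wx": 0,"wy": 0.42,"wz": 0,"grip": 6},
  {"dx": -3.4,"dy": 23.2,"dz": 7,"wx": 0,"wy": 0.42,"wz": 0,"grip": 6},
])

```text
clock: 22.9
eef_pos: [0.6558, -0.0065, 0.1327]
tool_rot: [0.682, 0.701, 0.145, -0.149]
ft_force: [0.3, 0.3, 0.2]
grip_width: 0.0603
grasp_force: 0.0
```

Run:
```python
from h import *
R=tilt(.42); zt=R.apply([0,0,1]); P=np.array([.6540,.0098,.096])
print(row(P+zt*.026,R))
```

```text
(array([-0.  , -0.14,  6.61]), array([ 0.   , -0.   ,  0.001]))
```

arm_command([
  {"dx": 0,"dy": -0.15,"dz": 2.5,"wx": 0,"wy": 0,"wz": 0,"grip": 6},
  {"dx": 0,"dy": -0.15,"dz": 5,"wx": 0,"wy": 0,"wz": 0,"grip": 6},
  {"dx": 0,"dy": -0.15,"dz": 6.6,"wx": 0,"wy": 0,"wz": 0,"grip": 6},
  {"dx": 0,"dy": -0.15,"dz": 6.6,"wx": 0,"wy": 0,"wz": 0,"grip": 3},
  {"dx": 0,"dy": -0.15,"dz": 6.6,"wx": 0,"wy": 0,"wz": 0,"grip": 3},
  {"dx": 0,"dy": -0.15,"dz": 6.6,"wx": 0,"wy": 0,"wz": 0,"grip": 3},
  {"dx": 0,"dy": -0.15,"dz": 6.6,"wx": 0,"wy": 0,"wz": 0,"grip": 3},
])

```text
clock: 23.6
eef_pos: [0.6544, 0.0197, 0.0742]
tool_rot: [0.682, 0.701, 0.147, -0.148]
ft_force: [0.1, 0.8, -0.8]
grip_width: 0.0382
grasp_force: 60.0
```

Run:
```python
from h import *
o=monitor.get_obs(); print(o['ft_force'],o['eef_pos'],o['grip_width'],o['grasp_force'])
h=toworld([.063,.023],CC,CY); print(h,row([h[0],h[1],.145],down(CY)), row(np.array(o['eef_pos'])+[0,0,.05],tilt(.42)))
```

```text
[ 0.12784029  0.84096261 -0.80761195] [0.65435139 0.01970446 0.07421056] 0.038220860776125 60.018104910850525
[0.64975611 0.02229241] (array([ 3.13, -0.43, -6.36]), array([ 0.003, -0.42 ,  0.   ])) (array([ 2.04,  0.02, -4.57]), array([0.003, 0.   , 0.001]))
```

Lift straight up first, then straighten and move over the free spot.

arm_command([
  {"dx": 1,"dy": 0,"dz": -2.3,"wx": 0,"wy": 0,"wz": 0,"grip": 3},
  {"dx": 2,"dy": 0,"dz": -4.6,"wx": 0,"wy": 0,"wz": 0,"grip": 3},
  {"dx": 3.1,"dy": -0.4,"dz": -6.4,"wx": 0,"wy": -0.14,"wz": 0,"grip": 3},
  {"dx": 3.1,"dy": -0.4,"dz": -6.4,"wx": 0,"wy": -0.28,"wz": 0,"grip": 3},
  {"dx": 3.1,"dy": -0.4,"dz": -6.4,"wx": 0,"wy": -0.42,"wz": 0,"grip": 3},
  {"dx": 3.1,"dy": -0.4,"dz": -6.4,"wx": 0,"wy": -0.42,"wz": 0,"grip": 3},
  {"dx": 3.1,"dy": -0.4,"dz": -6.4,"wx": 0,"wy": -0.42,"wz": 0,"grip": 3},
])

```text
clock: 24.3
eef_pos: [0.6493, 0.023, 0.1436]
tool_rot: [0.697, 0.717, 0.001, -0.0]
ft_force: [-0.0, 0.0, -0.3]
grip_width: 0.0382
grasp_force: 60.2
```

Run:
```python
from h import *
o=monitor.get_obs(); print(o['eef_pos'],o['grip_width'])
p,d,C,Q=report((56,52)); Z=C[:,:,2]; 
m=((Z>.068)&(Z<.085)&(abs(Q[:,:,0]-65)<60)&(Q[:,:,1]<0)&(Q[:,:,1]>-120)).astype(np.uint8)
n,l,s,c=cv2.connectedComponentsWithStats(m); print([(Q[l==i].mean(0).round(1),s[i,4]) for i in range(1,n) if s[i,4]>20])
P,s=shot('scene'); cv2.imwrite('pics/g1.png',cv2.resize(P[130:330,270:430],None,fx=3,fy=3,interpolation=cv2.INTER_CUBIC)[:,:,::-1])
```

```text
[0.64930109 0.02300421 0.1436184 ] 0.038164119823695164
sq 184 [[-24.4, 141.4], [103.3, 186.3]] [ 39.4 162.9] [ 47.2 128.2] 89.3
lo 138 [[23.4, -132.0], [102.4, -65.9]] [  62.8 -130.3] [129.   79.3] 89.9
[(array([ 63.1, -77.1]), np.int32(95))]
```

View pics/g1.png

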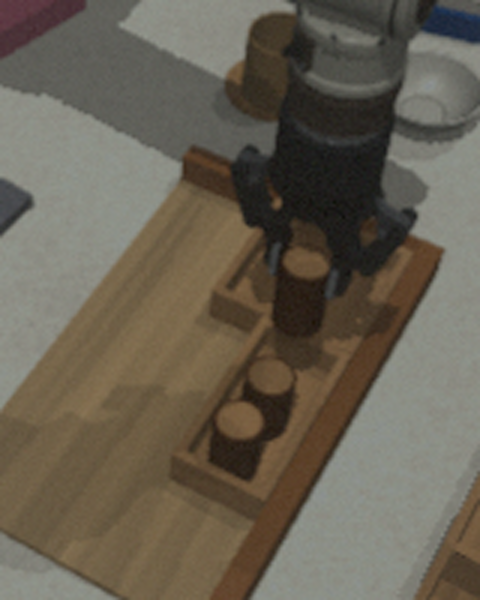

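arm_command([
  {"dx": 0,"dy": 0.1,"dz": 3,"wx": 0,"wy": 0,"wz": 0,"grip": 3},
  {"dx": 0,"dy": 0.1,"dz": 6,"wx": 0,"wy": 0,"wz": 0,"grip": 3},
  {"dx": 0,"dy": 0.1,"dz": 7.5,"wx": 0,"wy": 0,"wz": 0,"grip": 3},
  {"dx": 0,"dy": 0.1,"dz": 8.3,"wx": 0,"wy": 0,"wz": 0,"grip": 3},
  {"dx": 0,"dy": 0.1,"dz": 8.3,"wx": 0,"wy": 0,"wz": 0,"grip": 3},
])

```text
clock: 24.9
eef_pos: [0.6494, 0.021, 0.0589]
tool_rot: [0.698, 0.716, -0.001, -0.001]
ft_force: [-0.1, 1.5, -0.5]
grip_width: 0.0382
grasp_force: 69.8
```

arm_command([
  {"dx": 0,"dy": 0,"dz": 0.3,"wx": 0,"wy": 0,"wz": 0,"grip": 3},
  {"dx": 0,"dy": 0,"dz": 0.5,"wx": 0,"wy": 0,"wz": 0,"grip": 3},
  {"dx": 0,"dy": 0,"dz": 0.5,"wx": 0,"wy": 0,"wz": 0,"grip": 3},
])

```text
clock: 25.2
eef_pos: [0.6504, 0.022, 0.055]
tool_rot: [0.698, 0.716, 0.0, -0.0]
ft_force: [-0.2, 1.7, 1.5]
grip_width: 0.0383
grasp_force: 70.0
```

arm_command([
  {"dx": 0,"dy": 0,"dz": 0,"wx": 0,"wy": 0,"wz": 0,"grip": 5.5},
  {"dx": 0,"dy": 0,"dz": 0,"wx": 0,"wy": 0,"wz": 0,"grip": 5.5},
  {"dx": 0,"dy": 0,"dz": 0,"wx": 0,"wy": 0,"wz": 0,"grip": 5.5},
  {"dx": 0,"dy": 0,"dz": -4,"wx": 0,"wy": 0,"wz": 0,"grip": 5.5},
  {"dx": 0,"dy": 0,"dz": -8,"wx": 0,"wy": 0,"wz": 0,"grip": 5.5},
  {"dx": 3,"dy": -5,"dz": -12,"wx": 0,"wy": 0,"wz": 0,"grip": 8},
  {"dx": 6,"dy": -10,"dz": -15,"wx": 0,"wy": 0,"wz": 0,"grip": 8},
  {"dx": 9,"dy": -15,"dz": -15,"wx": 0,"wy": 0,"wz": 0,"grip": 8},
  {"dx": 12,"dy": -20,"dz": -15,"wx": 0,"wy": 0,"wz": 0,"grip": 8},
  {"dx": 15,"dy": -25,"dz": -15,"wx": 0,"wy": 0,"wz": 0,"grip": 8},
])

```text
clock: 26.2
eef_pos: [0.4453, 0.1375, 0.2038]
tool_rot: [0.698, 0.716, 0.001, 0.001]
ft_force: [0.4, 1.1, -0.5]
grip_width: 0.0803
grasp_force: 0.0
```

Run:
```python
from h import *
o=monitor.get_obs(); print(o['eef_pos'],o['joint_pos'])
p,d,C,Q=report((56,52)); Z=C[:,:,2]; 
m=((Z>.068)&(Z<.085)&(abs(Q[:,:,0]-65)<60)&(Q[:,:,1]<60)&(Q[:,:,1]>-120)).astype(np.uint8)
n,l,s,c=cv2.connectedComponentsWithStats(m); print([(Q[l==i].mean(0).round(1),Z[l==i].std().round(4),s[i,4]) for i in range(1,n) if s[i,4]>20])
# cup grasp: tool az at cup, lean outward from vertical
c=np.array([.475,.3472]); az=np.arctan2(c[1],c[0]); print('az',az)
```

```text
[0.44528159 0.13753129 0.20376503] [ 2.99688735e-01  1.86781430e-01 -1.36503959e-01  1.24561736e+00
 -1.84460826e-04  1.84437808e+00]
sq 401 [[-25.3, 57.2], [103.4, 186.2]] [ 39.1 122. ] [129.1 128.9] 89.7
lo 422 [[23.3, -103.3], [103.1, 51.4]] [ 62.8 -71.7] [ 81.  247.4] 0.0
[(array([63.5, 29. ]), np.float64(0.0042), np.int32(169)), (array([ 60.8, -54.9]), np.float64(0.0033), np.int32(319))]
az 0.6311955020653565
```

```bash
cat >> h.py <<'E'
def head(az,th,roll=0):
    r=np.array([np.cos(az),np.sin(az),0]); t=np.array([-np.sin(az),np.cos(az),0]); k=np.array([0,0,1.])
    z=np.cos(th)*r-np.sin(th)*k; return Ro.from_matrix(np.c_[np.cross(t,z),t,z])*Ro.from_rotvec([0,0,roll])
CUP=np.array([.475,.3472,.052]); AZ=.631; TH=np.radians(35)
E
python3 - <<'E'
from h import *
R=head(AZ,TH); z=R.apply([0,0,1])
print(row(CUP+.019*z-.12*z,R)); print(CUP+.019*z, CUP-.1*z)
# midway: above
print('up first',row([.36,.26,.20],R))
E
```

```text
(array([15.94, -2.35,  9.35]), array([-1.03 , -0.55 , -1.973]))
[0.48756687 0.35638195 0.04110205] [0.40885855 0.29887392 0.10935764]
up first (array([12.27, -7.35,  0.37]), array([-1.03 , -0.55 , -1.973]))
```

arm_command([
  {"dx": 12.3,"dy": -7.4,"dz": 0,"wx": -1.03,"wy": -0.55,"wz": -1.973,"grip": 8.5},
  {"dx": 12.3,"dy": -7.4,"dz": 0,"wx": -1.03,"wy": -0.55,"wz": -1.973,"grip": 8.5},
  {"dx": 12.3,"dy": -7.4,"dz": 0,"wx": -1.03,"wy": -0.55,"wz": -1.973,"grip": 8.5},
  {"dx": 12.3,"dy": -7.4,"dz": 0,"wx": -1.03,"wy": -0.55,"wz": -1.973,"grip": 8.5},
  {"dx": 12.3,"dy": -7.4,"dz": 0,"wx": -1.03,"wy": -0.55,"wz": -1.973,"grip": 8.5},
  {"dx": 12.3,"dy": -7.4,"dz": 0,"wx": -1.03,"wy": -0.55,"wz": -1.973,"grip": 8.5},
  {"dx": 12.3,"dy": -7.4,"dz": 0,"wx": -1.03,"wy": -0.55,"wz": -1.973,"grip": 8.5},
  {"dx": 12.3,"dy": -7.4,"dz": 0,"wx": -1.03,"wy": -0.55,"wz": -1.973,"grip": 8.5},
  {"dx": 12.3,"dy": -7.4,"dz": 0,"wx": -1.03,"wy": -0.55,"wz": -1.973,"grip": 8.5},
  {"dx": 12.3,"dy": -7.4,"dz": 0,"wx": -1.03,"wy": -0.55,"wz": -1.973,"grip": 8.5},
])

```text
clock: 27.25
eef_pos: [0.3692, 0.2581, 0.2032]
tool_rot: [0.087, 0.933, 0.106, 0.332]
ft_force: [0.2, 0.6, -0.1]
grip_width: 0.0851
grasp_force: 0.0
```

Run:
```python
from h import *
R=head(AZ,TH); z=R.apply([0,0,1]); o=monitor.get_obs(); print(o['joint_pos'],o['grip_width'])
print(row(CUP-.1*z,R))
```

```text
[ 0.88816944 -0.23079648 -0.79894117  0.40918502 -0.41961951  0.94371287] 0.08506132006650005
(array([ 3.56,  1.9 , 10.21]), array([-0.358, -0.181, -0.675]))
```

arm_command([
  {"dx": 0,"dy": 0,"dz": 0,"wx": -0.358,"wy": -0.181,"wz": -0.675,"grip": 8.5},
  {"dx": 0,"dy": 0,"dz": 0,"wx": -0.358,"wy": -0.181,"wz": -0.675,"grip": 8.5},
  {"dx": 0,"dy": 0,"dz": 0,"wx": -0.358,"wy": -0.181,"wz": -0.675,"grip": 8.5},
  {"dx": 1.8,"dy": 1,"dz": 5,"wx": -0.358,"wy": -0.181,"wz": -0.675,"grip": 8.5},
  {"dx": 3.56,"dy": 1.9,"dz": 10.2,"wx": -0.358,"wy": -0.181,"wz": -0.675,"grip": 8.5},
  {"dx": 3.56,"dy": 1.9,"dz": 10.2,"wx": -0.358,"wy": -0.181,"wz": -0.675,"grip": 8.5},
  {"dx": 3.56,"dy": 1.9,"dz": 10.2,"wx": -0.358,"wy": -0.181,"wz": -0.675,"grip": 8.5},
])

```text
clock: 27.95
eef_pos: [0.4289, 0.3115, 0.1141]
tool_rot: [-0.275, 0.855, 0.136, 0.419]
ft_force: [-0.2, -0.6, -0.7]
grip_width: 0.0852
grasp_force: 0.0
```

Run:
```python
from h import *
R=head(AZ,TH); z=R.apply([0,0,1]); o=monitor.get_obs(); print(o['joint_pos'],o['grip_width'])
print(row(CUP-.1*z,R),row(CUP+.019*z,R))
```

```text
[ 0.63057656  0.14838285 -1.08582729 -0.57576824 -0.00420772  0.00630392] 0.0851594022036089
(array([ 1.82,  0.14, -1.58]), array([-0.005, -0.048, -0.006])) (array([ 1.25,  0.2 , 10.31]), array([-0.005, -0.048, -0.006]))
```

arm_command([
  {"dx": 0.6,"dy": 0.2,"dz": 1,"wx": -0.005,"wy": -0.048,"wz": -0.006,"grip": 8.5},
  {"dx": 1.2,"dy": 0.2,"dz": 3,"wx": -0.005,"wy": -0.048,"wz": -0.006,"grip": 8.5},
  {"dx": 1.2,"dy": 0.2,"dz": 4,"wx": -0.005,"wy": -0.048,"wz": -0.006,"grip": 8.5},
  {"dx": 1.2,"dy": 0.2,"dz": 4,"wx": -0.005,"wy": -0.048,"wz": -0.006,"grip": 8.5},
])

```text
clock: 28.35
eef_pos: [0.453, 0.3334, 0.0921]
tool_rot: [-0.275, 0.841, 0.146, 0.443]
ft_force: [-1.1, 0.6, -0.4]
grip_width: 0.0851
grasp_force: 0.0
```

Run:
```python
from h import *
R=head(AZ,TH); z=R.apply([0,0,1]); o=monitor.get_obs(); print(o['joint_pos'],o['grip_width'])
print(row(CUP+.019*z,R))
```

```text
[ 0.63565346  0.33399747 -1.08627413 -0.81955991 -0.00216329  0.00339844] 0.08511089067701186
(array([ 1.86, -0.2 ,  6.31]), array([ 0.002,  0.01 , -0.001]))
```

```bash
sed -i 's/TH=np.radians(35)/TH=np.radians(50)/' h.py
python3 - <<'E'
from h import *
R=head(AZ,TH); z=R.apply([0,0,1]); 
print(row(CUP-.08*z,R),row(CUP+.019*z,R))
E
```

```text
(array([-0.3 , -0.18, -3.3 ]), array([ 0.002,  0.272, -0.001])) (array([ 2.36, -0.2 ,  6.24]), array([ 0.002,  0.272, -0.001]))
```

arm_command([
  {"dx": -0.3,"dy": -0.2,"dz": -3.3,"wx": 0,"wy": 0,"wz": 0,"grip": 8.5},
  {"dx": -0.3,"dy": -0.2,"dz": -3.3,"wx": 0,"wy": 0.13,"wz": 0,"grip": 8.5},
  {"dx": -0.3,"dy": -0.2,"dz": -3.3,"wx": 0,"wy": 0.27,"wz": 0,"grip": 8.5},
  {"dx": -0.3,"dy": -0.2,"dz": -3.3,"wx": 0,"wy": 0.27,"wz": 0,"grip": 8.5},
  {"dx": -0.3,"dy": -0.2,"dz": -3.3,"wx": 0,"wy": 0.27,"wz": 0,"grip": 8.5},
])

```text
clock: 28.85
eef_pos: [0.436, 0.3186, 0.1196]
tool_rot: [-0.291, 0.891, 0.109, 0.33]
ft_force: [0.6, 1.2, 1.2]
grip_width: 0.0848
grasp_force: 0.0
```

Run:
```python
from h import *
R=head(AZ,TH); z=R.apply([0,0,1]); o=monitor.get_obs(); print(o['joint_pos'],o['grip_width'])
print(row(CUP+.019*z,R))
```

```text
[ 0.62922984  0.06543287 -0.85396245 -0.058936    0.00307604 -0.001555  ] 0.08477426536557155
(array([ 7.700e-01, -1.000e-02,  1.018e+01]), array([0.002, 0.012, 0.   ]))
```

arm_command([
  {"dx": 0.7,"dy": 0,"dz": 3,"wx": 0,"wy": 0.012,"wz": 0,"grip": 8.5},
  {"dx": 0.75,"dy": 0,"dz": 6,"wx": 0,"wy": 0.012,"wz": 0,"grip": 8.5},
  {"dx": 0.75,"dy": 0,"dz": 8.5,"wx": 0,"wy": 0.012,"wz": 0,"grip": 8.5},
  {"dx": 0.75,"dy": 0,"dz": 10.2,"wx": 0,"wy": 0.012,"wz": 0,"grip": 8.5},
  {"dx": 0.75,"dy": 0,"dz": 10.2,"wx": 0,"wy": 0.012,"wz": 0,"grip": 8.5},
  {"dx": 0.75,"dy": 0,"dz": 10.2,"wx": 0,"wy": 0.012,"wz": 0,"grip": 8.5},
])

```text
clock: 29.45
eef_pos: [0.4809, 0.3517, 0.0308]
tool_rot: [-0.293, 0.895, 0.106, 0.321]
ft_force: [-0.4, -0.6, 0.5]
grip_width: 0.0846
grasp_force: 0.0
```

Run:
```python
from h import *
R=head(AZ,TH); z=R.apply([0,0,1]); o=monitor.get_obs(); print(o['joint_pos'],o['grip_width'])
print(row(CUP+.019*z,R))
p,d=shot('scene'); cv2.imwrite('pics/k1.png',cv2.resize(p[90:210,290:440],None,fx=4,fy=4,interpolation=cv2.INTER_CUBIC)[:,:,::-1])
```

```text
[ 0.63004684  0.36997305 -0.80045787 -0.28866647  0.00281651 -0.0012143 ] 0.08463701395193769
(array([-0.79, -0.02, -0.21]), array([ 0.002, -0.009,  0.   ]))
```

View pics/k1.png

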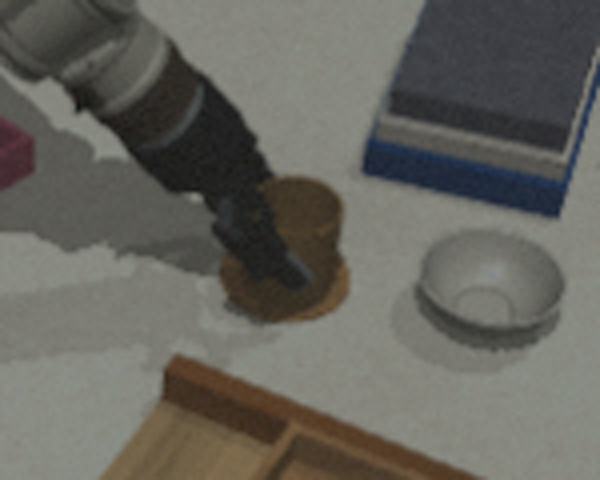

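Fingers straddle the cup at crop (305,250). I'll correct by 8 mm and close.

arm_command([
  {"dx": -0.7,"dy": 0,"dz": -0.2,"wx": 0,"wy": 0,"wz": 0,"grip": 8.5},
  {"dx": -0.7,"dy": 0,"dz": -0.2,"wx": 0,"wy": 0,"wz": 0,"grip": 8.5},
  {"dx": -0.7,"dy": 0,"dz": -0.2,"wx": 0,"wy": 0,"wz": 0,"grip": 6},
  {"dx": -0.7,"dy": 0,"dz": -0.2,"wx": 0,"wy": 0,"wz": 0,"grip": 6},
  {"dx": -0.7,"dy": 0,"dz": -0.2,"wx": 0,"wy": 0,"wz": 0,"grip": 6},
  {"dx": -0.7,"dy": 0,"dz": -0.2,"wx": 0,"wy": 0,"wz": 0,"grip": 6},
])

```text
clock: 30.1
eef_pos: [0.4861, 0.3554, 0.0388]
tool_rot: [-0.292, 0.894, 0.106, 0.323]
ft_force: [-4.2, -3.8, 8.4]
grip_width: 0.0677
grasp_force: 66.8
```

Run:
```python
from h import *
o=monitor.get_obs(); print(o['eef_pos'],o['tool_rot'],o['grip_width'],o['grasp_force'])
T=toworld([.040,.125],CC,CY); az=np.arctan2(T[1],T[0]); print('tray',T,az)
r=np.array([np.cos(az),np.sin(az),0]); t=np.array([-r[1],r[0],0])
print('lift',row(np.array(o['eef_pos'])+[0,0,.15],Ro.from_quat(o['tool_rot'])))
```

```text
[0.48608449 0.35535149 0.03884538] [-0.29243008  0.89389363  0.10626482  0.32271754] 0.06771852581778776 66.7529084533453
tray [0.62401083 0.12363431] 0.1955953625043034
lift (array([ -9.59,   0.02, -11.54]), array([0., 0., 0.]))
```

arm_command([
  {"dx": -2,"dy": 0,"dz": -2.4,"wx": 0,"wy": 0,"wz": 0,"grip": 6},
  {"dx": -4,"dy": 0,"dz": -4.8,"wx": 0,"wy": 0,"wz": 0,"grip": 6},
  {"dx": -6,"dy": 0,"dz": -7.2,"wx": 0,"wy": 0,"wz": 0,"grip": 6},
  {"dx": -8,"dy": 0,"dz": -9.6,"wx": 0,"wy": 0,"wz": 0,"grip": 6},
  {"dx": -9.6,"dy": 0,"dz": -11.5,"wx": 0,"wy": 0,"wz": 0,"grip": 6},
  {"dx": -9.6,"dy": 0,"dz": -11.5,"wx": 0,"wy": 0,"wz": 0,"grip": 6},
  {"dx": -9.6,"dy": 0,"dz": -11.5,"wx": 0,"wy": 0,"wz": 0,"grip": 6},
])

```text
clock: 30.8
eef_pos: [0.4856, 0.3549, 0.1865]
tool_rot: [-0.293, 0.895, 0.106, 0.321]
ft_force: [-0.3, 0.1, -2.8]
grip_width: 0.0679
grasp_force: 68.4
```

```bash
cat >> h.py <<'E'
G0=(np.array([.4861,.3554,.0388]),Ro.from_quat([-.29243,.89389,.10626,.32272]))
TC=np.array([.624,.1236]); AP=.1956; rP=np.array([np.cos(AP),np.sin(AP),0]); tP=np.array([-rP[1],rP[0],0])
def pourpose(th,roll,h,off=(0.015,-0.03)):
    R=head(AP,th,roll); g=np.r_[TC,h]+off[0]*rP+off[1]*tP; return g+.019*R.apply([0,0,1]),R
E
python3 - <<'E'
from h import *
o=monitor.get_obs(); print(o['eef_pos'],o['joint_pos'],o['grip_width'])
print(row(*pourpose(TH,0,.20)))
E
```

```text
[0.48563712 0.35489529 0.18645835] [ 0.62937578  0.06126456 -0.60040285  0.21984867  0.00339392 -0.00183768] 0.06786951808285127
(array([  1.06, -30.7 ,  -0.8 ]), array([ 0.281, -0.009,  0.335]))
```

arm_command([
  {"dx": 0.1,"dy": -2.5,"dz": 0,"wx": 0.03,"wy": 0,"wz": 0.035,"grip": 6},
  {"dx": 0.2,"dy": -6,"dz": -0.1,"wx": 0.06,"wy": 0,"wz": 0.07,"grip": 6},
  {"dx": 0.4,"dy": -10,"dz": -0.2,"wx": 0.1,"wy": 0,"wz": 0.12,"grip": 6},
  {"dx": 0.5,"dy": -14,"dz": -0.3,"wx": 0.14,"wy": 0,"wz": 0.17,"grip": 6},
  {"dx": 0.6,"dy": -18,"dz": -0.4,"wx": 0.18,"wy": 0,"wz": 0.21,"grip": 6},
  {"dx": 0.7,"dy": -22,"dz": -0.5,"wx": 0.22,"wy": 0,"wz": 0.26,"grip": 6},
  {"dx": 0.9,"dy": -26,"dz": -0.6,"wx": 0.25,"wy": 0,"wz": 0.3,"grip": 6},
  {"dx": 1.0,"dy": -29,"dz": -0.7,"wx": 0.27,"wy": 0,"wz": 0.32,"grip": 6},
  {"dx": 1.06,"dy": -30.7,"dz": -0.8,"wx": 0.281,"wy": -0.009,"wz": 0.335,"grip": 6},
  {"dx": 1.06,"dy": -30.7,"dz": -0.8,"wx": 0.281,"wy": -0.009,"wz": 0.335,"grip": 6},
])

```text
clock: 31.8
eef_pos: [0.6564, 0.0981, 0.1828]
tool_rot: [-0.091, 0.936, 0.033, 0.339]
ft_force: [-0.3, -0.0, -1.5]
grip_width: 0.0679
grasp_force: 68.4
```

Run:
```python
from h import *
o=monitor.get_obs(); print(o['eef_pos'],o['joint_pos'],o['grip_width'])
print(row(*pourpose(TH,0,.20)),row(*pourpose(.1,0,.13)),row(*pourpose(.1,0,.13),pourpose(TH,0,.2)))
```

```text
[0.6563867  0.09809459 0.18276363] [ 0.12982682  0.18230587 -0.47209565  0.22293642  0.04051075 -0.04854884] 0.06790796592470674
(array([-0.2 ,  0.13, -0.18]), array([-0.002, -0.004, -0.002])) (array([2.95, 0.13, 4.65]), array([-0.002, -0.776, -0.001])) (array([ 3.17, -0.  ,  4.82]), array([ 0.   , -0.773,  0.   ]))
```

Run:
```python
from h import *
for th in (np.radians(25),np.radians(10)): print(row(*pourpose(th,0,.15)))
```

```text
(array([2.2 , 0.13, 3.48]), array([-0.002, -0.44 , -0.002]))
(array([1.78, 0.13, 3.21]), array([-0.002, -0.702, -0.001]))
```

arm_command([
  {"dx": 0.4,"dy": 0.1,"dz": 0.6,"wx": 0,"wy": -0.1,"wz": 0,"grip": 6},
  {"dx": 0.8,"dy": 0.1,"dz": 1.2,"wx": 0,"wy": -0.2,"wz": 0,"grip": 6},
  {"dx": 1.3,"dy": 0.1,"dz": 2,"wx": 0,"wy": -0.3,"wz": 0,"grip": 6},
  {"dx": 2.0,"dy": 0.1,"dz": 3.2,"wx": 0,"wy": -0.4,"wz": 0,"grip": 6},
  {"dx": 2.0,"dy": 0.1,"dz": 3.3,"wx": 0,"wy": -0.5,"wz": 0,"grip": 6},
  {"dx": 1.9,"dy": 0.1,"dz": 3.3,"wx": 0,"wy": -0.6,"wz": 0,"grip": 6},
  {"dx": 1.8,"dy": 0.1,"dz": 3.2,"wx": 0,"wy": -0.7,"wz": 0,"grip": 6},
  {"dx": 1.8,"dy": 0.1,"dz": 3.2,"wx": 0,"wy": -0.7,"wz": 0,"grip": 6},
  {"dx": 1.8,"dy": 0.1,"dz": 3.2,"wx": 0,"wy": -0.7,"wz": 0,"grip": 6},
])

```text
clock: 32.7
eef_pos: [0.6609, 0.1034, 0.1439]
tool_rot: [-0.076, 0.764, 0.064, 0.637]
ft_force: [-0.5, -0.5, -1.8]
grip_width: 0.0674
grasp_force: 68.5
```

Run:
```python
from h import *
o=monitor.get_obs(); print(o['eef_pos'],o['joint_pos'],o['grip_width'])
print(row(*pourpose(np.radians(10),0,.15)))
p,d=shot('scene'); cv2.imwrite('pics/m1.png',cv2.resize(p[80:330,200:460],None,fx=2.4,fy=2.4,interpolation=cv2.INTER_CUBIC)[:,:,::-1])
```

```text
[0.6609097  0.10341222 0.1438644 ] [ 0.12037549  0.7470855  -1.00880702 -1.57508029  0.07684186 -0.01323542] 0.06739177323867909
(array([-0.3 , -0.3 ,  0.09]), array([ 0.003, -0.006, -0.   ]))
```

View pics/m1.png

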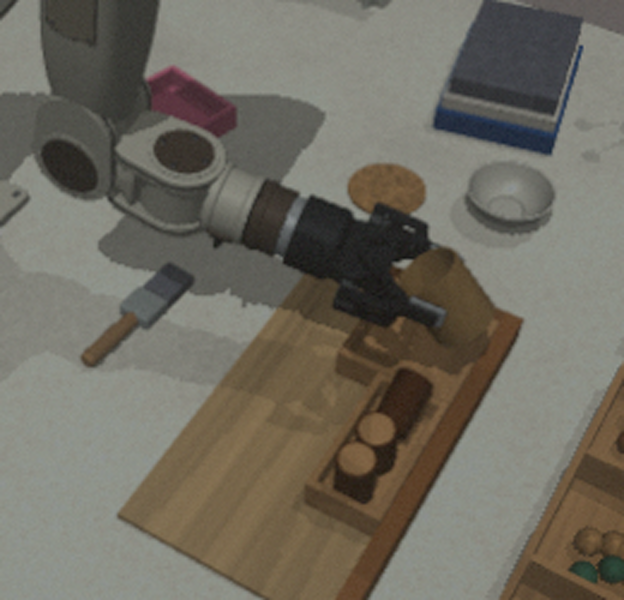

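arm_command([
  {"dx": -0.1,"dy": -0.1,"dz": 0,"wx": 0,"wy": 0,"wz": -0.12,"grip": 6},
  {"dx": -0.1,"dy": -0.2,"dz": 0,"wx": 0,"wy": 0,"wz": -0.24,"grip": 6},
  {"dx": -0.1,"dy": -0.2,"dz": 0,"wx": 0,"wy": 0,"wz": -0.36,"grip": 6},
  {"dx": -0.1,"dy": -0.2,"dz": 0,"wx": 0,"wy": 0,"wz": -0.48,"grip": 6},
  {"dx": -0.1,"dy": -0.2,"dz": 0,"wx": 0,"wy": 0,"wz": -0.6,"grip": 6},
  {"dx": -0.1,"dy": -0.2,"dz": 0,"wx": 0,"wy": 0,"wz": -0.72,"grip": 6},
  {"dx": -0.1,"dy": -0.2,"dz": 0,"wx": 0,"wy": 0,"wz": -0.84,"grip": 6},
  {"dx": -0.1,"dy": -0.2,"dz": 0,"wx": 0,"wy": 0,"wz": -0.96,"grip": 6},
  {"dx": -0.1,"dy": -0.2,"dz": 0,"wx": 0,"wy": 0,"wz": -1.08,"grip": 6},
  {"dx": -0.1,"dy": -0.2,"dz": 0,"wx": 0,"wy": 0,"wz": -1.2,"grip": 6},
])

```text
clock: 33.75
eef_pos: [0.6635, 0.1015, 0.1508]
tool_rot: [-0.494, 0.585, -0.31, 0.563]
ft_force: [0.1, -0.5, -1.6]
grip_width: 0.0678
grasp_force: 68.5
```

```bash
cat >> h.py <<'E'
def cupinfo():
    o=monitor.get_obs(); R=Ro.from_quat(o['tool_rot']); p=np.array(o['eef_pos'])
    B=Ro.from_quat(G0[1].as_quat()); a_t=B.inv().apply([0,0,1]); rim_t=B.inv().apply(np.array([*CUP[:2],.079])-G0[0])
    a=R.apply(a_t); rim=p+R.apply(rim_t); print('tilt',np.degrees(np.arccos(a[2])).round(0),'axis',a.round(2),'rim',rim.round(3),'rim rel tray',(rim[:2]-TC).round(3),o['joint_pos'][2:].__repr__())
E
python3 - <<'E'
from h import *
cupinfo()
E
```

```text
tilt 69.0 axis [-0.82  0.44  0.36] rim [0.623 0.108 0.163] rim rel tray [-0.001 -0.016] array([-1.00496182, -1.56236378,  0.08183742, -1.21922134])
```

Run:
```python
from h import *
o=monitor.get_obs(); print(row(np.array(o['eef_pos'])+[0,0.006,-.028],Ro.from_quat(o['tool_rot'])))
```

```text
(array([0.43, 2.77, 0.6 ]), array([0., 0., 0.]))
```

arm_command([
  {"dx": 0.2,"dy": 1.4,"dz": 0.3,"wx": 0,"wy": 0,"wz": 0,"grip": 6},
  {"dx": 0.43,"dy": 2.8,"dz": 0.6,"wx": 0,"wy": 0,"wz": -0.05,"grip": 6},
  {"dx": 0.43,"dy": 2.8,"dz": 0.6,"wx": 0,"wy": 0,"wz": -0.13,"grip": 6},
  {"dx": 0.43,"dy": 2.8,"dz": 0.6,"wx": 0,"wy": 0,"wz": -0.2,"grip": 6},
  {"dx": 0.43,"dy": 2.8,"dz": 0.6,"wx": 0,"wy": 0,"wz": -0.27,"grip": 6},
  {"dx": 0.43,"dy": 2.8,"dz": 0.6,"wx": 0,"wy": 0,"wz": -0.34,"grip": 6},
  {"dx": 0.43,"dy": 2.8,"dz": 0.6,"wx": 0,"wy": 0,"wz": -0.41,"grip": 6},
  {"dx": 0.43,"dy": 2.8,"dz": 0.6,"wx": 0,"wy": 0,"wz": -0.48,"grip": 6},
  {"dx": 0.43,"dy": 2.8,"dz": 0.6,"wx": 0,"wy": 0,"wz": -0.55,"grip": 6},
])

```text
clock: 34.65
eef_pos: [0.6636, 0.1078, 0.1226]
tool_rot: [0.634, -0.429, 0.451, -0.459]
ft_force: [-0.1, 0.5, -1.0]
grip_width: 0.0677
grasp_force: 68.6
```

Run:
```python
from h import *
cupinfo(); print(monitor.get_obs()['eef_pos'],monitor.get_obs()['ft_force'])
```

```text
tilt 89.0 axis [-0.89  0.46  0.02] rim [0.622 0.115 0.127] rim rel tray [-0.002 -0.009] array([-0.99389159, -1.65206983,  0.06555151, -1.76430448])
[0.66357312 0.10776745 0.1226174 ] [-0.05851346  0.52666042 -1.02834427]
```

arm_command([
  {"dx": 0,"dy": 0,"dz": 0,"wx": 0,"wy": 0,"wz": -0.06,"grip": 6},
  {"dx": 0,"dy": 0,"dz": 0,"wx": 0,"wy": 0,"wz": -0.12,"grip": 6},
  {"dx": 0,"dy": 0,"dz": 0,"wx": 0,"wy": 0,"wz": -0.18,"grip": 6},
  {"dx": 0,"dy": 0,"dz": 0,"wx": 0,"wy": 0,"wz": -0.24,"grip": 6},
  {"dx": 0,"dy": 0,"dz": 0,"wx": 0,"wy": 0,"wz": -0.3,"grip": 6},
  {"dx": 0,"dy": 0,"dz": 0,"wx": 0,"wy": 0,"wz": -0.37,"grip": 6},
  {"dx": 0,"dy": 0,"dz": 0,"wx": 0,"wy": 0,"wz": -0.44,"grip": 6},
  {"dx": 0,"dy": 0,"dz": 0,"wx": 0,"wy": 0,"wz": -0.52,"grip": 6},
  {"dx": 0,"dy": 0,"dz": 0,"wx": 0,"wy": 0,"wz": -0.6,"grip": 6},
  {"dx": 0,"dy": 0,"dz": 0,"wx": 0,"wy": 0,"wz": -0.7,"grip": 6},
])

```text
clock: 35.65
eef_pos: [0.6637, 0.1077, 0.1229]
tool_rot: [0.743, -0.186, 0.582, -0.276]
ft_force: [-0.8, -0.2, -0.4]
grip_width: 0.0676
grasp_force: 68.7
```

Run:
```python
from h import *
cupinfo()
p,d=shot('scene','n1'); cv2.imwrite('pics/n1.png',cv2.resize(p[120:270,270:430],None,fx=3.7,fy=3.7,interpolation=cv2.INTER_CUBIC)[:,:,::-1])
```

```text
tilt 111.0 axis [-0.91  0.23 -0.36] rim [0.621 0.109 0.118] rim rel tray [-0.003 -0.015] array([-0.99374314, -1.65235459,  0.06551723, -2.46526448])
```

View pics/n1.png

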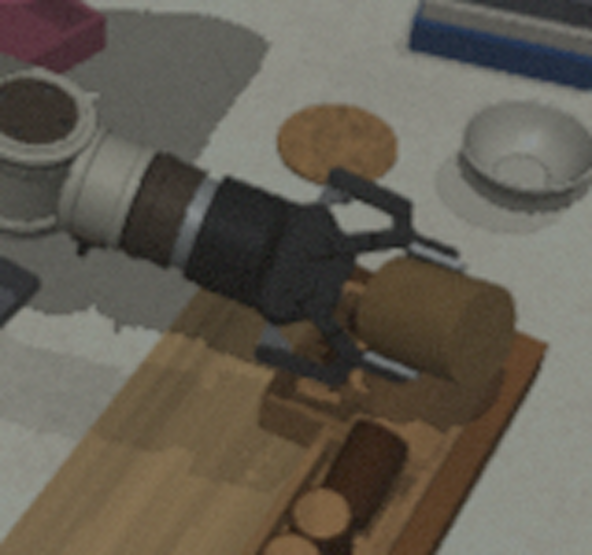

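I've used all 14 views, so the remaining checks are numeric. I'll roll a little further, dwell, and count the nuts from colour and depth.

arm_command([
  {"dx": 0,"dy": 0,"dz": 0,"wx": 0,"wy": 0,"wz": -0.12,"grip": 6},
  {"dx": 0,"dy": 0,"dz": 0,"wx": 0,"wy": 0,"wz": -0.24,"grip": 6},
  {"dx": 0,"dy": 0,"dz": 0,"wx": 0,"wy": 0,"wz": -0.36,"grip": 6},
  {"dx": 0,"dy": 0,"dz": 0,"wx": 0,"wy": 0,"wz": -0.48,"grip": 6},
  {"dx": 0,"dy": 0,"dz": 0,"wx": 0,"wy": 0,"wz": -0.48,"grip": 6},
  {"dx": 0,"dy": 0,"dz": 0,"wx": 0,"wy": 0,"wz": -0.38,"grip": 6},
  {"dx": 0,"dy": 0,"dz": 0,"wx": 0,"wy": 0,"wz": -0.48,"grip": 6},
  {"dx": 0,"dy": 0,"dz": 0,"wx": 0,"wy": 0,"wz": -0.48,"grip": 6},
])

```text
clock: 36.5
eef_pos: [0.6638, 0.1071, 0.1226]
tool_rot: [0.765, -0.007, 0.63, -0.131]
ft_force: [-0.6, 0.1, -0.4]
grip_width: 0.0673
grasp_force: 68.7
```

Run:
```python
from h import *
cupinfo(); o=monitor.get_obs(); print(o['eef_pos'],o['ft_force'])
print('up',row(np.array(o['eef_pos'])+[0,0,.06],Ro.from_quat(o['tool_rot'])))
```

```text
tilt 119.0 axis [-0.87 -0.04 -0.48] rim [0.622 0.102 0.115] rim rel tray [-0.002 -0.022] array([-0.99349717, -1.65318072,  0.06520349, -2.93849623])
[0.66384746 0.10705711 0.12260406] [-0.58479823  0.10625014 -0.35265133]
up (array([ 5.78, -1.26, -1.03]), array([0., 0., 0.]))
```

arm_command([
  {"dx": 2.9,"dy": -0.6,"dz": -0.5,"wx": 0,"wy": 0,"wz": 0,"grip": 6},
  {"dx": 5.8,"dy": -1.26,"dz": -1.0,"wx": 0,"wy": 0,"wz": 0,"grip": 6},
  {"dx": 5.8,"dy": -1.26,"dz": -1.0,"wx": 0,"wy": 0,"wz": 0.15,"grip": 6},
  {"dx": 5.8,"dy": -1.26,"dz": -1.0,"wx": 0,"wy": 0,"wz": 0.3,"grip": 6},
  {"dx": 5.8,"dy": -1.26,"dz": -1.0,"wx": 0,"wy": 0,"wz": 0.45,"grip": 6},
  {"dx": 5.8,"dy": -1.26,"dz": -1.0,"wx": 0,"wy": 0,"wz": 0.6,"grip": 6},
  {"dx": 5.8,"dy": -1.26,"dz": -1.0,"wx": 0,"wy": 0,"wz": 0.75,"grip": 6},
  {"dx": 5.8,"dy": -1.26,"dz": -1.0,"wx": 0,"wy": 0,"wz": 0.9,"grip": 6},
  {"dx": 5.8,"dy": -1.26,"dz": -1.0,"wx": 0,"wy": 0,"wz": 1.05,"grip": 6},
  {"dx": 5.8,"dy": -1.26,"dz": -1.0,"wx": 0,"wy": 0,"wz": 1.2,"grip": 6},
])

```text
clock: 37.5
eef_pos: [0.664, 0.107, 0.1826]
tool_rot: [0.626, -0.44, 0.444, -0.466]
ft_force: [-0.0, 0.1, -1.8]
grip_width: 0.0677
grasp_force: 68.6
```

arm_command([
  {"dx": 0,"dy": 0,"dz": 0,"wx": 0,"wy": 0,"wz": 0.15,"grip": 6},
  {"dx": 0,"dy": 0,"dz": 0,"wx": 0,"wy": 0,"wz": 0.3,"grip": 6},
  {"dx": 0,"dy": 0,"dz": 0,"wx": 0,"wy": 0,"wz": 0.45,"grip": 6},
  {"dx": 0,"dy": 0,"dz": 0,"wx": 0,"wy": 0,"wz": 0.6,"grip": 6},
  {"dx": 0,"dy": 0,"dz": 0,"wx": 0,"wy": 0,"wz": 0.75,"grip": 6},
  {"dx": 0,"dy": 0,"dz": 0,"wx": 0,"wy": 0,"wz": 0.9,"grip": 6},
  {"dx": 0,"dy": 0,"dz": 0,"wx": 0,"wy": 0,"wz": 1.05,"grip": 6},
  {"dx": 0,"dy": 0,"dz": 0,"wx": 0,"wy": 0,"wz": 1.2,"grip": 6},
  {"dx": 0,"dy": 0,"dz": 0,"wx": 0,"wy": 0,"wz": 1.35,"grip": 6},
  {"dx": 0,"dy": 0,"dz": 0,"wx": 0,"wy": 0,"wz": 1.5,"grip": 6},
])

```text
clock: 38.5
eef_pos: [0.664, 0.107, 0.1826]
tool_rot: [-0.158, 0.749, -0.007, 0.643]
ft_force: [-0.2, 0.3, -0.4]
grip_width: 0.068
grasp_force: 68.6
```

Run:
```python
from h import *
cupinfo(); o=monitor.get_obs(); print(o['eef_pos'],o['ft_force'])
print(row(*pourpose(TH,0,.22)))
print(row(G0[0]+[0,0,.15],G0[1],pourpose(TH,0,.22)))
```

```text
tilt 42.0 axis [-0.67  0.01  0.75] rim [0.627 0.103 0.204] rim rel tray [ 0.003 -0.02 ] array([-1.0034416 , -1.4460495 ,  0.06468974, -0.23069672])
[0.66401093 0.10702903 0.18255563] [-0.18683494  0.32015314 -0.41066415]
(array([-1.92, -1.04, -1.26]), array([-0.076,  0.697,  0.211]))
(array([10.07, 28.42, -6.27]), array([-0.281,  0.005, -0.335]))
```

arm_command([
  {"dx": -0.5,"dy": -0.2,"dz": -0.3,"wx": -0.01,"wy": 0.12,"wz": 0.04,"grip": 6},
  {"dx": -1,"dy": -0.5,"dz": -0.6,"wx": -0.03,"wy": 0.24,"wz": 0.08,"grip": 6},
  {"dx": -1.5,"dy": -0.8,"dz": -1,"wx": -0.04,"wy": 0.36,"wz": 0.12,"grip": 6},
  {"dx": -1.9,"dy": -1,"dz": -1.2,"wx": -0.06,"wy": 0.48,"wz": 0.16,"grip": 6},
  {"dx": -1.9,"dy": -1,"dz": -1.2,"wx": -0.07,"wy": 0.6,"wz": 0.19,"grip": 6},
  {"dx": -1.9,"dy": -1,"dz": -1.2,"wx": -0.076,"wy": 0.697,"wz": 0.211,"grip": 6},
  {"dx": -1.9,"dy": -1,"dz": -1.2,"wx": -0.076,"wy": 0.697,"wz": 0.211,"grip": 6},
  {"dx": -1.9,"dy": -1,"dz": -1.2,"wx": -0.076,"wy": 0.697,"wz": 0.211,"grip": 6},
])

```text
clock: 39.3
eef_pos: [0.6564, 0.1001, 0.2066]
tool_rot: [-0.092, 0.936, 0.03, 0.34]
ft_force: [2.1, 0.6, -1.2]
grip_width: 0.068
grasp_force: 68.6
```

Run:
```python
from h import *
cupinfo()
print(row(G0[0]+[0,0,.15],G0[1]))
```

```text
tilt 0.0 axis [-0.    0.01  1.  ] rim [0.643 0.098 0.247] rim rel tray [ 0.019 -0.026] array([-0.43787628,  0.28523072,  0.03046455, -0.04688279])
(array([10.08, 28.33, -6.36]), array([-0.288,  0.002, -0.333]))
```

arm_command([
  {"dx": 1,"dy": 3,"dz": -0.6,"wx": -0.03,"wy": 0,"wz": -0.035,"grip": 6},
  {"dx": 2.5,"dy": 7,"dz": -1.6,"wx": -0.07,"wy": 0,"wz": -0.08,"grip": 6},
  {"dx": 4,"dy": 11,"dz": -2.5,"wx": -0.11,"wy": 0,"wz": -0.13,"grip": 6},
  {"dx": 5.3,"dy": 15,"dz": -3.4,"wx": -0.15,"wy": 0,"wz": -0.18,"grip": 6},
  {"dx": 6.8,"dy": 19,"dz": -4.2,"wx": -0.19,"wy": 0,"wz": -0.22,"grip": 6},
  {"dx": 8.2,"dy": 23,"dz": -5.1,"wx": -0.24,"wy": 0,"wz": -0.27,"grip": 6},
  {"dx": 9.3,"dy": 26,"dz": -5.9,"wx": -0.27,"wy": 0,"wz": -0.31,"grip": 6},
  {"dx": 10.1,"dy": 28.3,"dz": -6.4,"wx": -0.288,"wy": 0.002,"wz": -0.333,"grip": 6},
  {"dx": 10.1,"dy": 28.3,"dz": -6.4,"wx": -0.288,"wy": 0.002,"wz": -0.333,"grip": 6},
  {"dx": 10.1,"dy": 28.3,"dz": -6.4,"wx": -0.288,"wy": 0.002,"wz": -0.333,"grip": 6},
])

```text
clock: 40.3
eef_pos: [0.4851, 0.3541, 0.1858]
tool_rot: [-0.294, 0.893, 0.105, 0.323]
ft_force: [0.5, -0.8, -0.3]
grip_width: 0.0677
grasp_force: 68.6
```

```bash
cat >> h.py <<'E'
def scenecheck():
    p,d,C,Q=report((56,52)); Z=C[:,:,2]*1000; g=cv2.cvtColor(p,cv2.COLOR_RGB2GRAY)
    # nuts: dark, raised spots anywhere near the trays
    hsv=cv2.cvtColor(p,cv2.COLOR_RGB2HSV)
    m=((Z>26)&(Z<46)&(Q[:,:,0]>-14)&(Q[:,:,0]<92)&(Q[:,:,1]>70)&(Q[:,:,1]<177)).astype(np.uint8)
    n,l,s,c=cv2.connectedComponentsWithStats(m); print('in-tray bumps',[(Q[l==i].mean(0).round(0).tolist(),int(s[i,4]),Z[l==i].max().round(0)) for i in range(1,n) if s[i,4]>4])
    m=((Z>12)&(Z<33)&(Q[:,:,0]>-120)&(Q[:,:,0]<15)&(Q[:,:,1]>-200)&(Q[:,:,1]<50)).astype(np.uint8)
    n,l,s,c=cv2.connectedComponentsWithStats(m); print('board bumps',[(Q[l==i].mean(0).round(0).tolist(),int(s[i,4])) for i in range(1,n) if s[i,4]>8])
    m=((Z>56)&(Z<115)&(Q[:,:,0]>20)&(Q[:,:,0]<125)&(Q[:,:,1]<80)&(Q[:,:,1]>-120)).astype(np.uint8)
    n,l,s,c=cv2.connectedComponentsWithStats(m); print('branches',[(Q[l==i].mean(0).round(0).tolist(),int(s[i,4]),Z[l==i].mean().round(0),Z[l==i].max().round(0)) for i in range(1,n) if s[i,4]>15])
    return p,d,C,Q
E
python3 - <<'E'
from h import *
cupinfo(); p,d,C,Q=scenecheck(); np.savez('/tmp/s1',p=p,d=d)
print(row(G0[0]+[0,0,.002],G0[1]))
E
```

```text
tilt 0.0 axis [-0.  0.  1.] rim [0.474 0.346 0.226] rim rel tray [-0.15   0.222] array([-0.6074676 ,  0.21075494,  0.00294876, -0.00618709])
sq 471 [[-25.4, 57.2], [103.3, 186.2]] [ 39.2 121.8] [129.  129.5] 89.6
lo 439 [[23.6, -103.2], [103.2, 51.9]] [ 63.1 -56.8] [217.4  80.3] 89.9
in-tray bumps [([57.0, 168.0], 32, np.float64(40.0)), ([-4.0, 169.0], 33, np.float64(38.0)), ([-0.0, 104.0], 34, np.float64(37.0)), ([-7.0, 134.0], 33, np.float64(40.0))]
board bumps []
branches [([61.0, -19.0], 665, np.float64(75.0), np.float64(87.0))]
(array([ 9.16,  0.14, 11.26]), array([-0.001, -0.   ,  0.004]))
```

Run:
```python
from h import *
z=np.load('/tmp/s1.npz'); p,d=z['p'],z['d']; C=cloud('top',d)
r=np.linalg.norm(C[:,:,:2]-[.474,.346],axis=2); m=(r<.029)&(C[:,:,2]>.10)&(C[:,:,2]<.24)
print('cup now z-bottom hist',np.histogram(C[m][:,2]*1000,bins=np.arange(140,240,10)), )
z0=np.load('/tmp/top0.npz'); C0=cloud('top',z0['d']); r=np.linalg.norm(C0[:,:,:2]-[.475,.347],axis=2); m=(r<.029)&(C0[:,:,2]<.1); print('start',np.histogram(C0[m][:,2]*1000,bins=np.arange(0,90,10)))
# whole-workspace difference for stray nuts: pixels raised now, flat at start
D=(C[:,:,2]-C0[:,:,2]); m=((D>.010)&(D<.035)&(C[:,:,2]<.05)&(C[:,:,0]>.2)&(C[:,:,0]<.85)&(abs(C[:,:,1])<.7)).astype(np.uint8)
n,l,s,c=cv2.connectedComponentsWithStats(m); print([(C[l==i].mean(0).round(3).tolist(),int(s[i,4])) for i in range(1,n) if s[i,4]>12])
```

```text
cup now z-bottom hist (array([ 0, 84,  3,  0,  0,  0,  0,  0,  0]), array([140, 150, 160, 170, 180, 190, 200, 210, 220, 230]))
start (array([50, 40, 79, 22,  0,  0,  0,  0]), array([ 0, 10, 20, 30, 40, 50, 60, 70, 80]))
[([0.654, 0.096, 0.035], 658), ([0.638, 0.057, 0.033], 24), ([0.63, -0.097, 0.037], 45), ([0.624, -0.035, 0.031], 202), ([0.631, 0.121, 0.018], 16), ([0.581, 0.079, 0.041], 210), ([0.585, 0.101, 0.032], 33)]
```

The cup is empty, four nuts are in the square tray and there are no strays. Setting the cup back down.

arm_command([
  {"dx": 2.3,"dy": 0.1,"dz": 2.8,"wx": 0,"wy": 0,"wz": 0,"grip": 6},
  {"dx": 4.6,"dy": 0.1,"dz": 5.6,"wx": 0,"wy": 0,"wz": 0,"grip": 6},
  {"dx": 6.8,"dy": 0.1,"dz": 8.4,"wx": 0,"wy": 0,"wz": 0,"grip": 6},
  {"dx": 8.5,"dy": 0.1,"dz": 10.4,"wx": 0,"wy": 0,"wz": 0,"grip": 6},
  {"dx": 9.2,"dy": 0.1,"dz": 11.3,"wx": 0,"wy": 0,"wz": 0,"grip": 6},
  {"dx": 9.2,"dy": 0.1,"dz": 11.3,"wx": 0,"wy": 0,"wz": 0,"grip": 6},
  {"dx": 9.2,"dy": 0.1,"dz": 11.3,"wx": 0,"wy": 0,"wz": 0,"grip": 6},
])

```text
clock: 41.05
eef_pos: [0.4873, 0.3542, 0.0401]
tool_rot: [-0.293, 0.894, 0.105, 0.323]
ft_force: [0.8, 0.3, -0.1]
grip_width: 0.0678
grasp_force: 70.8
```

Run:
```python
from h import *
cupinfo(); print(row(G0[0],G0[1]), monitor.get_obs()['ft_force'])
```

```text
tilt 0.0 axis [-0.  0.  1.] rim [0.476 0.346 0.08 ] rim rel tray [-0.148  0.223] array([-0.78081938, -0.25833827,  0.00216989, -0.00640689])
(array([0.1 , 0.17, 0.08]), array([-0.002, -0.   ,  0.003])) [ 0.80283656  0.30523015 -0.06156594]
```

arm_command([
  {"dx": 0.1,"dy": 0,"dz": 0.1,"wx": 0,"wy": 0,"wz": 0,"grip": 6},
  {"dx": 0.1,"dy": 0,"dz": 0.1,"wx": 0,"wy": 0,"wz": 0,"grip": 6},
  {"dx": 0.1,"dy": 0,"dz": 0.1,"wx": 0,"wy": 0,"wz": 0,"grip": 8.5},
  {"dx": 0.1,"dy": 0,"dz": 0.1,"wx": 0,"wy": 0,"wz": 0,"grip": 8.5},
  {"dx": 0.1,"dy": 0,"dz": 0.1,"wx": 0,"wy": 0,"wz": 0,"grip": 8.5},
  {"dx": 0.1,"dy": 0,"dz": -2,"wx": 0,"wy": 0,"wz": 0,"grip": 8.5},
  {"dx": 0,"dy": 0,"dz": -5,"wx": 0,"wy": 0,"wz": 0,"grip": 8.5},
  {"dx": 0,"dy": 0,"dz": -9,"wx": 0,"wy": 0,"wz": 0,"grip": 8.5},
  {"dx": -4,"dy": 0,"dz": -13,"wx": 0,"wy": 0,"wz": 0,"grip": 8.5},
  {"dx": -8,"dy": 0,"dz": -15,"wx": 0,"wy": 0,"wz": 0,"grip": 8.5},
])

```text
clock: 42.05
eef_pos: [0.4554, 0.333, 0.2054]
tool_rot: [-0.295, 0.894, 0.104, 0.321]
ft_force: [1.9, 1.3, -0.4]
grip_width: 0.0853
grasp_force: 0.0
```

Run:
```python
from h import *
o=monitor.get_obs(); print(o['eef_pos'],o['ft_force'])
p,d,C,Q=scenecheck(); np.savez('/tmp/s2',p=p,d=d); Z=C[:,:,2]
r=np.linalg.norm(C[:,:,:2]-[.475,.347],axis=2); m=(r<.06)&(Z>.068)&(Z<.095); print('cup',cv2.minEnclosingCircle((C[m][:,:2]*1000).astype(np.float32)), np.percentile(Z[m],[5,50,95]))
# branch region grid
m=(Z>.05)&(Q[:,:,0]>30)&(Q[:,:,0]<100)&(Q[:,:,1]<80)&(Q[:,:,1]>-110)
for y in range(-100,80,8):
    print(y,[ (lambda s: int(np.median(s)) if len(s) else 0)(Z[(abs(Q[:,:,1]-y)<4)&(abs(Q[:,:,0]-x)<5)]*1000) for x in range(30,101,10)])
```

```text
[0.45535704 0.33299094 0.20543768] [ 1.88013702  1.27737479 -0.40867424]
sq 472 [[-25.0, 57.2], [103.4, 186.1]] [ 39.3 121.8] [129.  128.7] 89.6
lo 417 [[23.2, -103.1], [103.3, 51.9]] [ 63.1 -77.2] [ 80.5 258.4] 0.0
in-tray bumps [([58.0, 168.0], 31, np.float64(38.0)), ([-4.0, 169.0], 33, np.float64(39.0)), ([0.0, 104.0], 34, np.float64(39.0)), ([-7.0, 134.0], 33, np.float64(38.0))]
board bumps []
branches [([61.0, -19.0], 664, np.float64(74.0), np.float64(88.0))]
cup ((480.431884765625, 359.12677001953125), 29.100357055664062) [0.06962795 0.07823158 0.08246217]
-100 [43, 41, 41, 43, 42, 43, 42, 44]
-92 [42, 19, 28, 76, 79, 76, 39, 42]
-84 [42, 32, 71, 77, 77, 78, 0, 42]
-76 [43, 45, 80, 79, 79, 79, 0, 41]
-68 [44, 43, 80, 81, 80, 80, 44, 40]
-60 [43, 16, 61, 81, 81, 76, 15, 40]
-52 [44, 17, 25, 69, 78, 79, 0, 41]
-44 [41, 17, 60, 79, 79, 80, 0, 41]
-36 [41, 45, 78, 80, 82, 78, 0, 41]
-28 [40, 23, 79, 81, 81, 82, 0, 42]
-20 [42, 16, 56, 82, 81, 80, 18, 32]
-12 [41, 15, 27, 63, 61, 60, 15, 40]
-4 [42, 16, 53, 66, 65, 60, 0, 39]
4 [42, 15, 53, 68, 68, 62, 0, 39]
12 [41, 16, 55, 71, 70, 66, 37, 40]
20 [40, 15, 57, 72, 73, 70, 0, 42]
28 [42, 15, 62, 75, 75, 69, 0, 41]
36 [42, 16, 63, 77, 79, 75, 0, 42]
44 [44, 16, 62, 80, 83, 79, 0, 42]
52 [42, 43, 44, 67, 64, 67, 42, 42]
60 [42, 44, 44, 44, 45, 43, 44, 43]
68 [14, 16, 17, 15, 16, 15, 15, 42]
76 [16, 16, 15, 15, 16, 15, 15, 32]
```

arm_command([
  {"dx": -2,"dy": -4,"dz": -3,"wx": 0,"wy": 0,"wz": 0,"grip": 8.5},
  {"dx": -4,"dy": -8,"dz": -6,"wx": 0,"wy": 0,"wz": 0,"grip": 8.5},
  {"dx": -5,"dy": -12,"dz": -9,"wx": 0,"wy": 0,"wz": 0,"grip": 8.5},
  {"dx": -5,"dy": -16,"dz": -10,"wx": 0,"wy": 0,"wz": 0,"grip": 8.5},
  {"dx": -5,"dy": -20,"dz": -10,"wx": 0,"wy": 0,"wz": 0,"grip": 8.5},
  {"dx": -5,"dy": -23,"dz": -10,"wx": 0,"wy": 0,"wz": 0,"grip": 8.5},
  {"dx": -5,"dy": -23,"dz": -10,"wx": 0,"wy": 0,"wz": 0,"grip": 8.5},
  {"dx": -5,"dy": -23,"dz": -10,"wx": 0,"wy": 0,"wz": 0,"grip": 8.5},
])

```text
clock: 42.9
eef_pos: [0.5746, 0.1347, 0.3148]
tool_rot: [-0.294, 0.893, 0.105, 0.323]
ft_force: [-0.5, 0.2, -0.6]
grip_width: 0.0851
grasp_force: 0.0
```

Run:
```python
from h import *
o=monitor.get_obs(); print(o['clock'],o['eef_pos'],np.abs(o['joint_vel']).max())
p,d,C,Q=scenecheck(); Z=C[:,:,2]
r=np.linalg.norm(C[:,:,:2]-[.475,.347],axis=2); m=(r<.06)&(Z>.068)&(Z<.1); print('cup',cv2.minEnclosingCircle((C[m][:,:2]*1000).astype(np.float32)), m.sum(),np.percentile(Z[m],[5,50,95])); m=(r<.02); print(np.median(Z[m]))
# long tray extent: walls below far rail, x<99, and its free end
m=(Z>.0385)&(Z<.05)&(Q[:,:,0]>20)&(Q[:,:,0]<99)&(Q[:,:,1]>-115)&(Q[:,:,1]<56); T=Q[m]; print('long',cv2.minAreaRect(T.astype(np.float32)))
C0=cloud('top',np.load('/tmp/top0.npz')['d'])
for nm,(a,b,c,e) in dict(bowl=(120,162,130,172),jar=(128,162,412,450)).items():
    print(nm,[cv2.minEnclosingCircle((X[a:b,c:e][X[a:b,c:e][:,:,2]>.02][:,:2]*1000).astype(np.float32))[0] for X in(C0,C)])
```

```text
42.9 [0.57459466 0.1346828  0.31484538] 0.03352409092282195
sq 171 [[-24.0, 57.1], [103.4, 186.1]] [ 39.7 121.4] [127.6 129.3] 0.2
lo 432 [[23.7, -158.6], [103.3, 52.0]] [ 63.4 -71.4] [246.7  80.1] 90.0
in-tray bumps [([61.0, 172.0], 9, np.float64(38.0))]
board bumps []
branches [([61.0, -20.0], 658, np.float64(75.0), np.float64(87.0))]
cup ((474.87841796875, 346.7740478515625), 33.85859298706055) 130 [0.06939404 0.07761783 0.0817377 ]
0.009536338540402367
long ((61.10664367675781, -24.032798767089844), (158.3441925048828, 75.60167694091797), 89.9395751953125)
bowl [(475.916259765625, 222.13119506835938), (476.56060791015625, 222.97825622558594)]
jar [(470.18121337890625, -219.23609924316406), (471.4642333984375, -217.68043518066406)]
```

Run:
```python
from h import *
for n in('top','scene'):
    p,d=shot(n); C=cloud(n,d); C0=cloud(n,np.load('/tmp/%s0.npz'%n)['d'])
    D=C[:,:,2]-C0[:,:,2]; m=((D>.010)&(D<.035)&(C0[:,:,2]<.012)&(C[:,:,2]<.045)&(C[:,:,0]>.2)&(C[:,:,0]<.9)&(abs(C[:,:,1])<.7)&(d>0)).astype(np.uint8)
    k,l,s,c=cv2.connectedComponentsWithStats(m); print(n,[(C[l==i].mean(0).round(3).tolist(),int(s[i,4])) for i in range(1,k) if s[i,4]>15])
```

```text
top [([0.683, 0.001, 0.029], 38), ([0.678, 0.16, 0.027], 56), ([0.648, 0.176, 0.034], 28), ([0.645, -0.099, 0.037], 28), ([0.636, -0.027, 0.03], 29), ([0.622, -0.041, 0.031], 151)]
scene [([0.586, 0.166, 0.028], 62), ([0.642, 0.16, 0.027], 53), ([0.671, 0.164, 0.028], 20), ([0.646, 0.119, 0.019], 18), ([0.686, 0.113, 0.041], 16), ([0.686, 0.076, 0.041], 31), ([0.677, 0.048, 0.036], 55), ([0.687, 0.013, 0.038], 44), ([0.649, -0.089, 0.034], 340), ([0.674, -0.001, 0.027], 16), ([0.669, -0.039, 0.032], 36), ([0.69, -0.052, 0.041], 22), ([0.69, -0.072, 0.039], 16)]
```

```bash
python3 -c "
from h import *
print(job.job_done())"
```

```text
the job is handed in; nothing more can be done
None
```

I handed the job in with both trays flush, four gumnuts found in the square tray and the cup empty and upright on its coaster; all three branches are in the long tray, but one lies tilted on its end wall, and no pass/fail result came back.

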